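# Put the screwdrivers away and set the case cover down on its bump stop

## Robot

A 6-joint arm with a two-finger parallel gripper is mounted at the origin on a cart in front of the work surface, level with it; the furniture and walls round the work are solid. World frame = base frame: x ahead of the robot, y to its left, z up, the work surface at z = 0. Lengths are in m, angles in rad, forces in N, time in s.
With the tool pointing down it reaches from about 0.15 to 0.775 m from the base axis. Payload 6.1 kg.
Tool frame: the origin (TCP) lies midway between the tips of the shut fingers; the grasp point (between the pads) lies 19 mm behind it (manip.tcp_to_grasp is the distance from the TCP to the grasp point, in m); z points along the fingers, y is the line along which they close (so a half turn about z gives the same grasp; the last joint's range is limited). The gripper opens to 85 mm and grips with 20 to 120 N. Pads are 22 mm wide; open, the fingers measure 114 mm over their backs; the gripper's body (76 mm by 85 mm) begins 54 mm behind the grasp point. The pads swing forward as they close: fully open they stand 13 mm farther back than shut.
Start: joints at [1.122, 0.126, -0.04, 1.405, 0, 1.571], TCP at [0.228, 0.473, 0.231] pointing down, gripper open.
Joint ranges: [-2.72, 2.72], [-0.95, 1.95], [-1.27, 1.35], [-1.78, 2.02], [-1.46, 1.47], [-3.14, 3.14]. Speed limits (rad/s): [2.39, 2.39, 3.01, 3.14, 3.14, 3.14].

## Interface

Orientations are given as a unit quaternion [x, y, z, w].
In Python, from station import readout, viewer, finish_job, manip gives the robot as it stands.
- The arm moves only by the tool arm_command, never from a script. Its argument "plan" is a list of rows, each an object with "hand": the finger opening in mm, from 0 to 85.4; "xyz": the shift along the tool's x, y, z scaled (see below), a list of three; "turn": the turn, a rotation vector about the tool's x, y, z scaled (see below), a list of three. In form: [{"hand": hand, "xyz": [dx, dy, dz], "turn": [ax, ay, az]}, ...]. A call has exactly 8 rows; each row is the pose to reach, as a shift and turn from the pose commanded when the call began, along the tool's axes at that moment; what a row does not reach only later rows make up. The controller multiplies each number of a shift by 200 mm and each number of a turn by 45 degrees. A row lasts 1/10 s, in which the tool goes at most 50 mm and 8.59 degrees, less where a joint would pass 70% of its speed; a pose out of reach is approached as far as the arm can. A call with a number of a shift or a turn outside -1 to 1 is refused whole. A call with a gripper value outside its range is refused whole. The fingers move at their own pace and stop on an object; "grip_force" is the grip in N (left out, the last holds). Time passes only in rows, so rows that repeat a pose let the fingers close, or fill a call up. It gives the time, the measured TCP pose, the force, the opening and the grip force at its end, in the units of the state.
- readout.read_state(): the state, without advancing time (a new reading comes with each control period).
- viewer.read_camera(name): name is "side" or "top" or "wrist"; returns the picture (420x560x3 uint8, blue, green, red); there is no depth.
- viewer.camera_params(name): a dict with "intrinsics" (3x3 intrinsics, pixels), "view" (4x4, takes a point from world to camera coordinates); the wrist camera has in their place "tool_from_camera" (4x4, takes a point from camera to tool coordinates, whose origin is the TCP and whose axes are the flange's). Camera axes: x right, y up, looking along -z (the intrinsics and any distortion apply to the point x, -y, -z); pixel columns grow to the right and rows downward; lengths in m; the calibration is good to about 2 mm. The wrist camera is an equidistant fisheye: a pixel r from the principal point sees the ray r / f radians off the axis. A picture is of the moment at which its call begins: read the wrist's pose just before it. camera_params takes no time and is no camera call.
- finish_job(): hands the job in; it is judged then, once.
The state is a dict: "time": time; "joint_positions": joint angles; "joint_vel": joint speeds; "effort": joint torques, N m; "ee_pos": TCP position; "ee_rot": TCP orientation; "wrist_force": force on the tool from outside, world axes, zero at the start; "wrist_torque": the same for the moment, N m; "finger_gap": finger opening in m; "grasp_force": force on a finger pad.
Only numpy, scipy, OpenCV 4.12 (cv2) and the standard library are available. Lean on these libraries where they do the work, as an engineer would, in place of code of your own. Each camera call takes 0.05 s, during which the arm holds its last target. There are 200 camera calls.

## Task

Put the two screwdrivers away in the open wooden case, each lying in the row that fits its length (long row beside the hinge, short row ending at the filler block). Then bring the cover over by its bar handle and lower it gently until it just rests on the rubber bump stop, whose height you have to feel for, without dropping it or forcing it down, and let go. Leave the tape measure, duct tape, pliers and solvent can where they are.

Things in the scene. Friction and masses are not known exactly. Their poses are not given: they have to be found in the camera images.
- tool_case: Wooden case fixed to the bench, 240 x 172 x 50 mm. Origin: centre of its underside; x along the rows, y towards the hinge, z up. Walls and floor 8 mm (rim 50 mm up). A divider 4 mm wide, 8 mm high at y = 0 parts it into two rows 76 mm wide. Long row (y > 0): 224 mm long. Short row (y < 0): x = -112 to +78 mm (190 mm), then a filler block 28 mm high over the inner floor.
- long_row (a point): Centre of the long row on the inner floor: (0, 40, 8) mm in the case's frame. Axes as the case.
- short_row (a point): Centre of the short row on the inner floor: (-17, -40, 8) mm in the case's frame. Axes as the case.
- cover_hinge (a point): Point of the plywood cover on its hinge line, at (0, 88, 53) mm in the case's frame; the hinge line runs along the case's x. The frame turns with the cover: the panel, 240 x 174 x 6 mm, extends from here along its own -y; underside 2 mm below, top 4 mm above the hinge line's plane (own z). The cover weighs about 0.35 kg, varying.
- cover (a joint): Angle of the cover in rad: 0 = level, closed right down to the rim; grows as it opens; 1.57 upright; at most 2.02. It starts open, leaning back past upright, and stays there by gravity and hinge friction, but falls shut if let go over the case. On the bump stop it rests somewhere between 0.01 and 0.15.
- handle_bar (a point): Middle of the cover's steel bar handle: round bar 12 mm thick, 110 mm long, parallel to the hinge, its axis 36 mm beyond the free edge of the cover (30 mm gap between bar and panel), on two 10 mm arms at its ends. At (0, -210, 2) mm in the frame of cover_hinge; x along the bar.
- bump_stop: Steel foot, 30 x 30 x 6 mm, of the bump stop, on the filler block; origin: centre of its underside, (95, -52, 36) mm in the case's frame. Out of it stands an adjusting screw with a rubber pad 18 mm wide on top, under the cover. The pad's top is 3 to 21 mm above the rim of the case, set differently each time and not reported. The rubber gives about 1 mm for 3 N.
- long_screwdriver: The longer screwdriver, brown handle, 209 mm long, 29 mm thick, lying flat. Origin: centre of its underside; x along it; the handle, 28 mm wide and 29 mm high, runs from x = +11 to +105 mm, the 6 mm blade from +10 to -105 mm at 14 mm height. 0.09 kg.
- short_screwdriver: The shorter screwdriver, dark handle, 179 mm long, 25 mm thick, lying flat. Origin: centre of its underside; x along it; the handle, 24 mm wide and 25 mm high, runs from x = -4 to +90 mm, the 6 mm blade from -4 to -90 mm at 12 mm height. 0.09 kg.
- tape_measure: Bystander: tape measure, 84 x 36 x 60 mm, standing on the bench; origin at the centre of its underside.
- duct_tape: Bystander: grey roll of tape, 103 mm across, 48 mm high; origin at the centre of its underside.
- solvent_can: Bystander: rectangular metal can, 58 x 95 x 168 mm; origin at the centre of its underside.
- pliers: Bystander: pliers lying flat, 190 x 54 x 14 mm; origin at the centre of the underside.

How it is judged:
By the outcome, as a careful person would: the job done as asked, in the order asked, and still so for the second after the job is handed in, with the robot touching nothing.
It also fails if it takes over 72 s, if anything falls off the work surface, if the arm or the gripper's body presses on something with over 40 N, if the wrist force passes 120 N, or if a joint passes its speed limit or range.

## Working session

There is one attempt and no reset: what is moved stays moved. The work goes in short steps, Python scripts to look and compute and a tool call to move; the robot and the scene stay as the last step left them, time stands still between calls to the robot, and variables do not carry over. Pictures are saved under pics/ and viewed, at most 10 in all, crops included, and the job is handed in when it is done.

Besides the shell and the picture viewer there is one more tool, called after "Call:" as a command line: name --argument value ..., lists and objects as JSON in quotes. arm_command: Moves the arm, as the interface text tells. Shifts and turns lie within -1 to 1; 1 stands for 200 mm of shift or 45 degrees of turn. Its arguments: {"type":"object","properties":{"plan":{"type":"array"},"grip_force":{"type":"number"}},"required":["plan"]}

```bash
ls; mkdir -p pics
python3 - <<'E'
from station import readout, viewer, manip
import cv2
print(readout.read_state()); print(manip.tcp_to_grasp)
for n in ("top","side","wrist"):
    print(n,viewer.camera_params(n))
for n in ("top","side"):
    im=viewer.read_camera(n); cv2.imwrite(f"pics/{n}0.png",im); cv2.imwrite(f"pics/{n}0x.png",cv2.resize(im,(784,588),interpolation=cv2.INTER_CUBIC))
E
```

```text
pics
{'time': 0.0, 'joint_positions': array([ 1.12200876e+00,  1.26362567e-01, -4.05930361e-02,  1.40541135e+00,
        7.70760748e-06,  1.57079400e+00]), 'joint_vel': array([ 0.00189578,  0.00200062, -0.00022083, -0.00132692, -0.00227004,
       -0.00076113]), 'effort': array([-1.10670240e-03, -4.35912108e+01,  3.52925348e+01,  1.73386530e-02,
        6.55841222e-05, -9.82185298e-06]), 'ee_pos': array([0.22760445, 0.47264452, 0.23054448]), 'ee_rot': array([ 2.22514186e-01,  9.74929136e-01, -7.64768569e-04, -1.78502695e-04]), 'wrist_force': array([ 0.08928757,  0.01324919, -0.1382957 ]), 'wrist_torque': array([0.01777457, 0.01746184, 0.03742471]), 'grasp_force': 0.0, 'finger_gap': 0.08557376170523692}
0.0187
top {'intrinsics': array([[415.88693038,   0.        , 276.31300936],
       [  0.        , 415.88693038, 214.77942672],
       [  0.        ,   0.        ,   1.        ]]), 'view': array([[-0.00944645, -0.99991237, -0.00927447, -0.02852807],
       [ 0.99247281, -0.01050787,  0.12201352, -0.56508033],
       [-0.12210028, -0.00805206,  0.99248511, -1.20151979],
       [ 0.     
[... 313 characters left out ...]
0.43037641,  0.8698296 , -0.19097392],
       [-0.40265412, -0.77112538,  0.49318891, -0.96013275],
       [ 0.        ,  0.        ,  0.        ,  1.        ]])}
wrist {'intrinsics': array([[325.1922621 ,   0.        , 280.56979357],
       [  0.        , 325.1922621 , 205.20853602],
       [  0.        ,   0.        ,   1.        ]]), 'tool_from_camera': array([[-6.53836649e-04,  9.46592611e-01,  3.22431389e-01,
         8.28480764e-02],
       [ 9.99999578e-01,  4.10895437e-04,  8.21526060e-04,
        -7.34461595e-04],
       [ 6.45164912e-04,  3.22431790e-01, -9.46592481e-01,
        -1.43123330e-01],
       [ 0.00000000e+00,  0.00000000e+00,  0.00000000e+00,
         1.00000000e+00]])}
```

View pics/top0x.png

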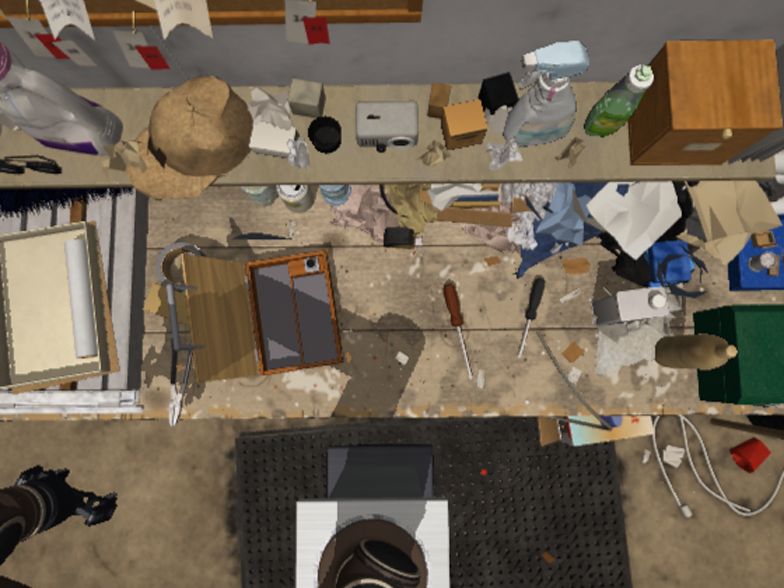

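View pics/side0x.png

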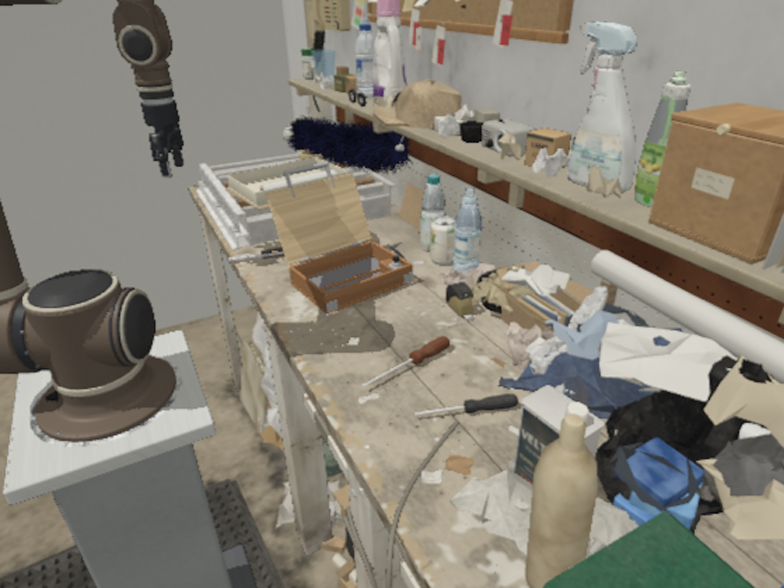

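The top view shows the case at (245–340, 250–375) with its hinge on the left and the filler at the far end. The long screwdriver runs from (450,285) to (470,377), and the short one from (540,280) to (519,357). I'll enlarge both regions.

Run:
```python
import cv2
im=cv2.imread("pics/top0.png")
def crop(x0,y0,w,h,s,n):
    c=cv2.resize(im[y0:y0+h,x0:x0+w],None,fx=s,fy=s,interpolation=cv2.INTER_CUBIC)
    for x in range(x0-x0%20+20,x0+w,20): cv2.putText(c,str(x),((x-x0)*s,8),0,.35,(0,0,255)); cv2.line(c,((x-x0)*s,10),((x-x0)*s,16),(0,0,255))
    for y in range(y0-y0%20+20,y0+h,20): cv2.putText(c,str(y),(0,(y-y0)*s),0,.35,(0,0,255)); cv2.line(c,(24,(y-y0)*s),(30,(y-y0)*s),(0,0,255))
    cv2.imwrite(n,c)
crop(105,165,150,145,4,"pics/c_case.png")
crop(300,185,180,100,4,"pics/c_scr.png")
```

```text
(no output)
```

View pics/c_case.png

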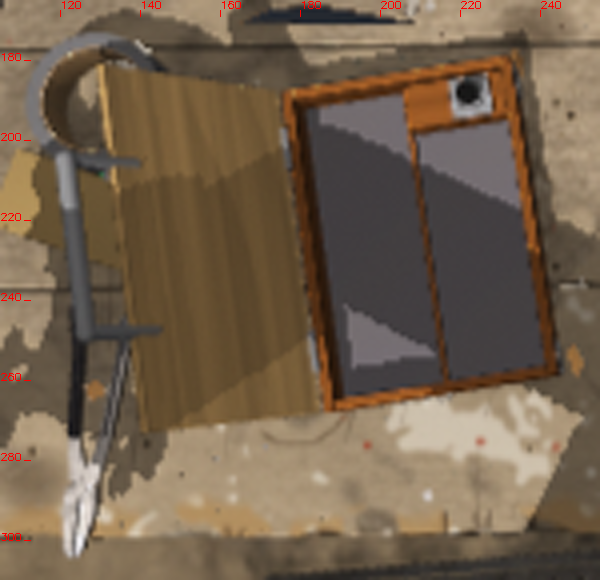

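View pics/c_scr.png

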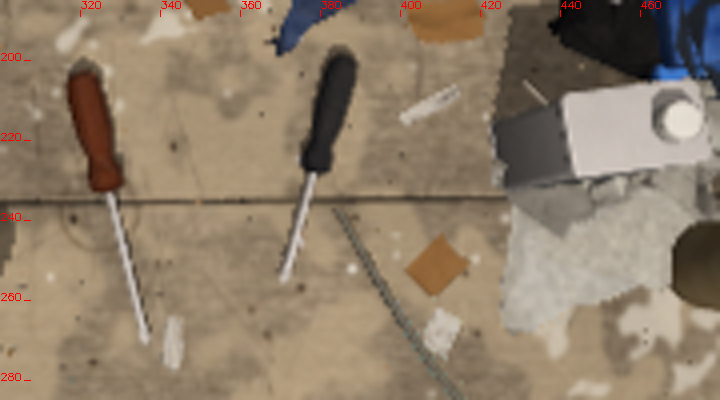

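Crop readings in full-image pixels:
- **Case rim corners:** (176,188), (234,178.5), (244.5,258), (187.5,267.5).
- **Bar handle:** runs from (121.5,203) to (126,248.5).
- **Long screwdriver:** (320,200.5) to (336.5,270.5).
- **Short screwdriver:** (386,197) to (371,254.5).

The duct tape and pliers lie behind the open cover.

```bash
cat > h.py <<'E'
import numpy as np
from scipy.optimize import least_squares
from scipy.spatial.transform import Rotation as R
from station import readout, viewer
def proj(n,P):
    c=viewer.camera_params(n);V=c['view'];p=np.atleast_2d(P)@V[:3,:3].T+V[:3,3]
    q=(p*[1,-1,-1])@c['intrinsics'].T
    return q[:,:2]/q[:,2:]
def unproj(n,uv,z):
    return np.array([least_squares(lambda s:proj(n,[s[0],s[1],z])[0]-uv_,[.5,0]).x for uv_ in np.atleast_2d(uv)])
def rz(a): return R.from_euler('z',a).as_matrix()
E
cat > est.py <<'E'
from h import *
C=np.array([[120,86,50],[120,-86,50],[-120,-86,50],[-120,86,50]])/1e3
uv=np.array([(176,188),(234,178.5),(244.5,258),(187.5,267.5)])
r=least_squares(lambda s:(proj('top',C@rz(s[2]).T+[s[0],s[1],0])-uv).ravel(),[.5,.2,0])
print('case',r.x,r.fun.round(1))
T=r.x
def bar(a,s=T):
    L=np.array([[-50,-210,2],[50,-210,2]])/1e3
    L=L@R.from_euler('x',-a).as_matrix().T+[0,.088,.053]
    return L@rz(s[2]).T+[s[0],s[1],0]
b=least_squares(lambda a:(proj('top',bar(a[0]))-[(126,248.5),(121.5,203)]).ravel(),[1.9])
print('cover',b.x,b.fun,bar(b.x[0]))
for n,uv,z,l in (('long',[(320,200.5),(336.5,270.5)],.0145,.209),('short',[(386,197),(371,254.5)],.0125,.179)):
    p=unproj('top',uv,z);d=p[0]-p[1];u=d/np.linalg.norm(d);print(n,p,'len',np.linalg.norm(d),'centre',p.mean(0),'dir',np.degrees(np.arctan2(*u[::-1])),'handle mid',p[0]-u*.047)
    print('  side px',proj('side',np.c_[p,[z,z]]))
print(proj('side',C@rz(T[2]).T+[T[0],T[1],0])*1.4, proj('side',bar(b.x[0]))*1.4)
E
python3 est.py
```

```text
case [0.54209172 0.1590087  0.14925369] [ 0.2 -0.7 -0.5 -0.3  1.   0.5 -0.7  0.4]
cover [2.03834973] [ 0.30895705 -2.16512176  0.22827825  3.60655878] [[0.46522237 0.33395633 0.23956006]
 [0.5641106  0.34882635 0.23956006]]
long [[ 0.60941412 -0.16681162]
 [ 0.39874785 -0.21104866]] len 0.21526076225296595 centre [ 0.50408099 -0.18893014] dir 11.859028444574873 handle mid [ 0.56341728 -0.17647033]
  side px [[321.62696276 241.91787762]
 [259.56723265 274.84100088]]
short [[ 0.61828623 -0.36726715]
 [ 0.44507342 -0.31540174]] len 0.1808112228723418 centre [ 0.53167982 -0.34133445] dir -16.669368902959135 handle mid [ 0.57326135 -0.35378528]
  side px [[370.6035781  283.91394029]
 [296.85620622 294.97396068]]
[[372.95139362 239.87894638]
 [413.96278258 263.72663673]
 [325.86105914 295.16902502]
 [289.24113829 266.03973435]] [[288.20727792 172.23969444]
 [324.695901   164.44376915]]
```

```bash
cat > plan.py <<'E'
from h import *
def pose(x,y,z,yaw):  # tool down, tool x at world yaw (deg)
    return np.array([x,y,z]), R.from_euler('z',yaw,degrees=True)*R.from_euler('x',180,degrees=True)
def cur():
    s=readout.read_state(); return s['ee_pos'],R.from_quat(s['ee_rot'])
def show(tg,start=None,n=1):
    """tg: list of (pos,rot), each split into n calls; prints the rounded call numbers, tracking what they command"""
    p,r=start or cur()
    for P,Q in tg:
        p0,r0=p,r; rv=(r0.inv()*Q).as_rotvec()
        for k in range(1,n+1):
            Pk=p0+(P-p0)*k/n; Qk=r0*R.from_rotvec(rv*k/n)
            d=(r.inv().apply(Pk-p)/.2).round(3); t=(np.degrees((r.inv()*Qk).as_rotvec())/45).round(3)
            print(list(map(float,d)),list(map(float,t)))
            p=p+r.apply(d*.2); r=r*R.from_rotvec(np.radians(t*45))
    return p,r
def stat():
    s=readout.read_state();p,r=cur();print('t',round(s['time'],2),p.round(4),'R',r.as_matrix().round(3).tolist(),'F',s['wrist_force'].round(1),'gap',round(s['finger_gap'],4),'g',round(s['grasp_force'],1),'q',s['joint_positions'].round(2))
CASE=np.array([.5421,.1590,.1493])
def case(x,y,z): return rz(CASE[2])@np.array([x,y,z])/1e3+[CASE[0],CASE[1],0]
E
python3 - <<'E'
from plan import *
show([pose(.40,.12,.30,80),pose(.553,-.1786,.15,11.9)],n=2)
E
```

```text
[-0.771, -0.608, -0.173] [-0.001, 0.001, 0.825]
[-0.981, -0.019, -0.173] [-0.001, 0.0, 0.826]
[-0.669, 0.506, 0.375] [0.0, -0.0, 0.757]
[-0.27, 0.794, 0.375] [0.0, -0.0, 0.756]
```

Call:
arm_command --plan '[{"hand": 85,"xyz": [-0.2,-0.15,-0.173],"turn": [0,0,0.16]},{"hand": 85,"xyz": [-0.4,-0.3,-0.173],"turn": [0,0,0.32]},{"hand": 85,"xyz": [-0.6,-0.46,-0.173],"turn": [0,0,0.48]},{"hand": 85,"xyz": [-0.771,-0.608,-0.173],"turn": [0,0,0.64]},{"hand": 85,"xyz": [-0.771,-0.608,-0.173],"turn": [0,0,0.825]},{"hand": 85,"xyz": [-0.771,-0.608,-0.173],"turn": [0,0,0.825]},{"hand": 85,"xyz": [-0.771,-0.608,-0.173],"turn": [0,0,0.825]},{"hand": 85,"xyz": [-0.771,-0.608,-0.173],"turn": [0,0,0.825]}]' --grip_force 60

```text
time: 0.9
ee_pos: [0.3136, 0.2973, 0.2656]
ee_rot: [0.52, 0.854, -0.0, -0.0]
wrist_force: [0.1, 0.4, -0.2]
finger_gap: 0.085
grasp_force: 0.0
```

Call:
arm_command --plan '[{"hand": 85,"xyz": [-0.245,-0.005,-0.173],"turn": [0,0,0.16]},{"hand": 85,"xyz": [-0.49,-0.01,-0.173],"turn": [0,0,0.32]},{"hand": 85,"xyz": [-0.735,-0.015,-0.173],"turn": [0,0,0.48]},{"hand": 85,"xyz": [-0.981,-0.019,-0.173],"turn": [0,0,0.64]},{"hand": 85,"xyz": [-0.981,-0.019,-0.173],"turn": [0,0,0.826]},{"hand": 85,"xyz": [-0.981,-0.019,-0.173],"turn": [0,0,0.826]},{"hand": 85,"xyz": [-0.981,-0.019,-0.173],"turn": [0,0,0.826]},{"hand": 85,"xyz": [-0.981,-0.019,-0.173],"turn": [0,0,0.826]}]'

```text
time: 1.7
ee_pos: [0.3998, 0.1216, 0.3004]
ee_rot: [0.764, 0.645, -0.0, -0.0]
wrist_force: [-0.4, 0.2, 0.4]
finger_gap: 0.0854
grasp_force: 0.0
```

Call:
arm_command --plan '[{"hand": 85,"xyz": [-0.17,0.13,0.0],"turn": [0,0,0.16]},{"hand": 85,"xyz": [-0.34,0.26,0.0],"turn": [0,0,0.32]},{"hand": 85,"xyz": [-0.5,0.39,0.1],"turn": [0,0,0.48]},{"hand": 85,"xyz": [-0.669,0.506,0.2],"turn": [0,0,0.64]},{"hand": 85,"xyz": [-0.669,0.506,0.375],"turn": [0,0,0.757]},{"hand": 85,"xyz": [-0.669,0.506,0.375],"turn": [0,0,0.757]},{"hand": 85,"xyz": [-0.669,0.506,0.375],"turn": [0,0,0.757]},{"hand": 85,"xyz": [-0.669,0.506,0.375],"turn": [0,0,0.757]}]'

```text
time: 2.5
ee_pos: [0.4772, -0.0279, 0.2275]
ee_rot: [0.92, 0.392, 0.001, 0.001]
wrist_force: [0.2, -0.7, 0.6]
finger_gap: 0.0851
grasp_force: 0.0
```

Call:
arm_command --plan '[{"hand": 85,"xyz": [-0.07,0.2,0.1],"turn": [0,0,0.16]},{"hand": 85,"xyz": [-0.13,0.4,0.2],"turn": [0,0,0.32]},{"hand": 85,"xyz": [-0.2,0.6,0.3],"turn": [0,0,0.48]},{"hand": 85,"xyz": [-0.27,0.794,0.375],"turn": [0,0,0.64]},{"hand": 85,"xyz": [-0.27,0.794,0.375],"turn": [0,0,0.756]},{"hand": 85,"xyz": [-0.27,0.794,0.375],"turn": [0,0,0.756]},{"hand": 85,"xyz": [-0.27,0.794,0.375],"turn": [0,0,0.756]},{"hand": 85,"xyz": [-0.27,0.794,0.375],"turn": [0,0,0.756]}]'

```text
time: 3.3
ee_pos: [0.5536, -0.1774, 0.1521]
ee_rot: [0.994, 0.106, 0.001, 0.0]
wrist_force: [-0.7, 0.1, -0.8]
finger_gap: 0.0849
grasp_force: 0.0
```

```bash
cat >> plan.py <<'E'
def wproj(P,st=None):
    c=viewer.camera_params('wrist');K=c['intrinsics'];T=c['tool_from_camera'];p,r=st or cur()
    q=r.inv().apply(np.atleast_2d(P)-p); q=(q-T[:3,3])@T[:3,:3]; q=q*[1,-1,-1]
    th=np.arctan2(np.hypot(q[:,0],q[:,1]),q[:,2]);n=np.hypot(q[:,0],q[:,1])
    return np.c_[K[0,2]+K[0,0]*th*q[:,0]/n,K[1,2]+K[0,0]*th*q[:,1]/n]
def wunproj(uv,z,st=None):
    st=st or cur(); return np.array([least_squares(lambda s:wproj([s[0],s[1],z],st)[0]-u,[st[0][0]+.03,st[0][1]+.01]).x for u in uv])
E
python3 - <<'E'
from plan import *
import cv2
stat(); st=cur()
im=viewer.read_camera('wrist')
a=np.radians(11.86);u=np.array([np.cos(a),np.sin(a)]);c=np.array([.5041,-.1889])
print(wproj([[*(c+u*x),.0145] for x in(.1045,.05,-.1045)],st)*1.4)
cv2.imwrite('pics/w1.png',cv2.resize(im,(784,588),interpolation=cv2.INTER_CUBIC))
E
```

```text
t 3.3 [ 0.5536 -0.1774  0.1521] R [[0.978, 0.21, 0.002], [0.21, -0.978, -0.001], [0.002, 0.001, -1.0]] F [-0.7  0.1 -0.8] gap 0.0849 g 0.0 q [-0.31  0.24 -0.07  1.25  0.    2.62]
[[393.33567024 185.18188519]
 [392.98026919 269.91422817]
 [392.18024644 458.47455797]]
```

View pics/w1.png

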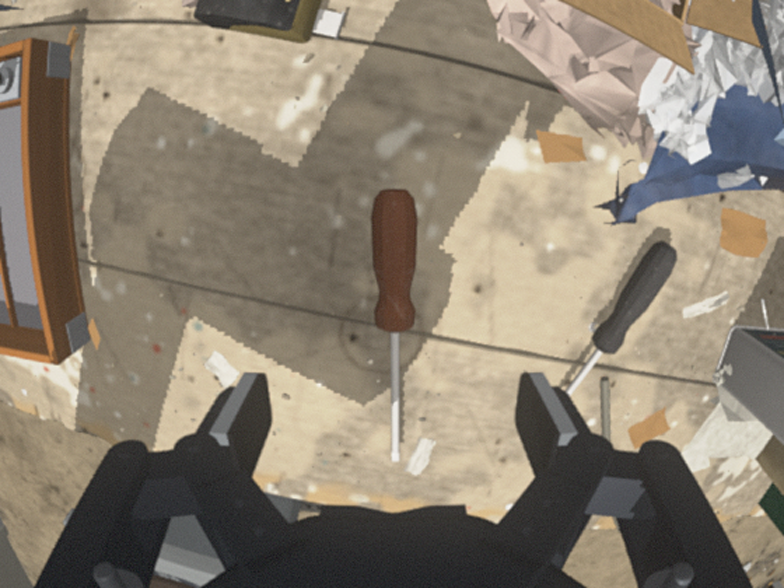

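The wrist view shows the brown handle's end at (394,190) and the blade tip at (396,460), 2–5 px from the predictions. That is good enough to descend and grip.

Call:
arm_command --plan '[{"hand": 85,"xyz": [0,0,0.2],"turn": [0,0,0]},{"hand": 85,"xyz": [0,0,0.4],"turn": [0,0,0]},{"hand": 70,"xyz": [0,0,0.55],"turn": [0,0,0]},{"hand": 60,"xyz": [0,0,0.65],"turn": [0,0,0]},{"hand": 50,"xyz": [0,0,0.72],"turn": [0,0,0]},{"hand": 45,"xyz": [0,0,0.73],"turn": [0,0,0]},{"hand": 45,"xyz": [0,0,0.73],"turn": [0,0,0]},{"hand": 15,"xyz": [0,0,0.73],"turn": [0,0,0]}]'

```text
time: 4.15
ee_pos: [0.5541, -0.1786, 0.006]
ee_rot: [0.995, 0.104, 0.001, 0.0]
wrist_force: [-0.7, -0.3, -0.0]
finger_gap: 0.0316
grasp_force: 0.0
```

Call:
arm_command --plan '[{"hand": 10,"xyz": [0,0,0],"turn": [0,0,0]},{"hand": 10,"xyz": [0,0,0],"turn": [0,0,0]},{"hand": 10,"xyz": [0,0,0],"turn": [0,0,0]},{"hand": 10,"xyz": [0,0,0],"turn": [0,0,0]},{"hand": 10,"xyz": [0,0,0],"turn": [0,0,0]},{"hand": 10,"xyz": [0,0,0],"turn": [0,0,0]},{"hand": 10,"xyz": [0,0,0],"turn": [0,0,0]},{"hand": 10,"xyz": [0,0,0],"turn": [0,0,0]}]'

```text
time: 4.95
ee_pos: [0.5543, -0.1787, 0.0063]
ee_rot: [0.995, 0.104, 0.001, 0.001]
wrist_force: [-1.0, -0.1, 6.0]
finger_gap: 0.0279
grasp_force: 59.9
```

Run:
```python
from plan import *
stat(); p,r=cur()
up=np.array([.553,-.1786,.004]),pose(0,0,0,11.9)[1]
q=case(50,40,0); s=show([pose(.553,-.1786,.124,11.9)],up)
s=show([pose(q[0],q[1],.15,8.55)],s,n=2); s=show([pose(q[0],q[1],.015,8.55)],s);print(q,s[0])
```

```text
t 4.95 [ 0.5543 -0.1787  0.0063] R [[0.978, 0.206, 0.003], [0.206, -0.978, -0.001], [0.003, 0.001, -1.0]] F [-1.  -0.1  6. ] gap 0.0279 g 59.9 q [-0.31  0.32 -0.3   0.95  0.    2.62]
[0.0, 0.0, -0.6] [0.0, 0.0, 0.0]
[0.278, -0.924, -0.065] [-0.0, -0.0, 0.037]
[0.251, -0.932, -0.065] [-0.0, -0.0, 0.037]
[0.0, 0.0, 0.675] [-0.0, -0.0, 0.0]
[0.58559393 0.20599232 0.        ] [0.58557909 0.20604711 0.015     ]
```

Call:
arm_command --plan '[{"hand": 10,"xyz": [0,0,-0.1],"turn": [0,0,0]},{"hand": 10,"xyz": [0,0,-0.25],"turn": [0,0,0]},{"hand": 10,"xyz": [0,0,-0.4],"turn": [0,0,0]},{"hand": 10,"xyz": [0,0,-0.55],"turn": [0,0,0]},{"hand": 10,"xyz": [0,0,-0.6],"turn": [0,0,0]},{"hand": 10,"xyz": [0,0,-0.6],"turn": [0,0,0]},{"hand": 10,"xyz": [0.02,-0.08,-0.6],"turn": [0,0,0]},{"hand": 10,"xyz": [0.05,-0.2,-0.6],"turn": [0,0,0]}]'

```text
time: 5.75
ee_pos: [0.5535, -0.1367, 0.1223]
ee_rot: [0.995, 0.103, -0.001, -0.001]
wrist_force: [-0.6, 0.4, -0.5]
finger_gap: 0.0278
grasp_force: 59.3
```

Call:
arm_command --plan '[{"hand": 10,"xyz": [0.04,-0.13,-0.01],"turn": [0,0,0.0]},{"hand": 10,"xyz": [0.08,-0.27,-0.02],"turn": [0,0,0.01]},{"hand": 10,"xyz": [0.12,-0.4,-0.03],"turn": [0,0,0.02]},{"hand": 10,"xyz": [0.16,-0.53,-0.04],"turn": [0,0,0.03]},{"hand": 10,"xyz": [0.2,-0.66,-0.05],"turn": [0,0,0.037]},{"hand": 10,"xyz": [0.228,-0.724,-0.065],"turn": [0,0,0.037]},{"hand": 10,"xyz": [0.228,-0.724,-0.065],"turn": [0,0,0.037]},{"hand": 10,"xyz": [0.228,-0.724,-0.065],"turn": [0,0,0.037]}]'

```text
time: 6.55
ee_pos: [0.5689, 0.014, 0.1366]
ee_rot: [0.996, 0.09, -0.001, 0.0]
wrist_force: [-0.6, -0.7, -0.9]
finger_gap: 0.0275
grasp_force: 59.3
```

Call:
arm_command --plan '[{"hand": 10,"xyz": [0.03,-0.12,-0.01],"turn": [0,0,0.0]},{"hand": 10,"xyz": [0.08,-0.3,-0.02],"turn": [0,0,0.01]},{"hand": 10,"xyz": [0.13,-0.48,-0.03],"turn": [0,0,0.02]},{"hand": 10,"xyz": [0.18,-0.66,-0.04],"turn": [0,0,0.03]},{"hand": 10,"xyz": [0.22,-0.82,-0.05],"turn": [0,0,0.037]},{"hand": 10,"xyz": [0.251,-0.932,-0.065],"turn": [0,0,0.037]},{"hand": 10,"xyz": [0.251,-0.932,-0.065],"turn": [0,0,0.037]},{"hand": 10,"xyz": [0.251,-0.932,-0.065],"turn": [0,0,0.037]}]'

```text
time: 7.35
ee_pos: [0.5984, 0.1518, 0.1504]
ee_rot: [0.993, 0.116, -0.003, -0.018]
wrist_force: [-0.5, -0.5, -0.6]
finger_gap: 0.0281
grasp_force: 59.3
```

```bash
cat >> plan.py <<'E'
def grid(im,x0,y0,w,h,s,n):
    import cv2
    c=cv2.resize(im[y0:y0+h,x0:x0+w],None,fx=s,fy=s,interpolation=cv2.INTER_CUBIC)
    for x in range(x0-x0%20+20,x0+w,20): cv2.putText(c,str(x),(int((x-x0)*s),8),0,.35,(0,0,255)); cv2.line(c,(int((x-x0)*s),10),(int((x-x0)*s),16),(0,0,255))
    for y in range(y0-y0%20+20,y0+h,20): cv2.putText(c,str(y),(0,int((y-y0)*s)),0,.35,(0,0,255)); cv2.line(c,(24,int((y-y0)*s)),(30,int((y-y0)*s)),(0,0,255))
    cv2.imwrite(n,c)
E
python3 - <<'E'
from plan import *
stat(); st=cur()
im=viewer.read_camera('wrist')
print('rim/floor corners',wproj([case(*c) for c in((112,78,50),(-112,78,50),(112,2,8),(-112,2,8),(112,78,8),(-112,78,8),(120,-86,50),(-120,-86,50))],st).round(1).tolist())
z=st[0][2]+.008
print('held ends expected',wproj([st[0]+st[1].apply([d,0,-.0085]) for d in (.054,-.155)],st).round(1))
grid(im,0,0,560,420,1.4,'pics/w2.png')
E
```

```text
t 7.35 [0.5984 0.1518 0.1504] R [[0.973, 0.229, -0.01], [0.23, -0.973, 0.036], [-0.002, -0.037, -0.999]] F [-0.5 -0.5 -0.6] gap 0.0281 g 59.3 q [0.23 0.31 0.02 1.28 0.04 3.14]
rim/floor corners [[171.1, 124.9], [182.6, 345.1], [271.1, 125.5], [257.3, 329.4], [187.6, 120.6], [192.5, 321.2], [383.6, 132.1], [336.0, 365.6]]
held ends expected [[278.8 166.8]
 [279.8 441.6]]
```

View pics/w2.png

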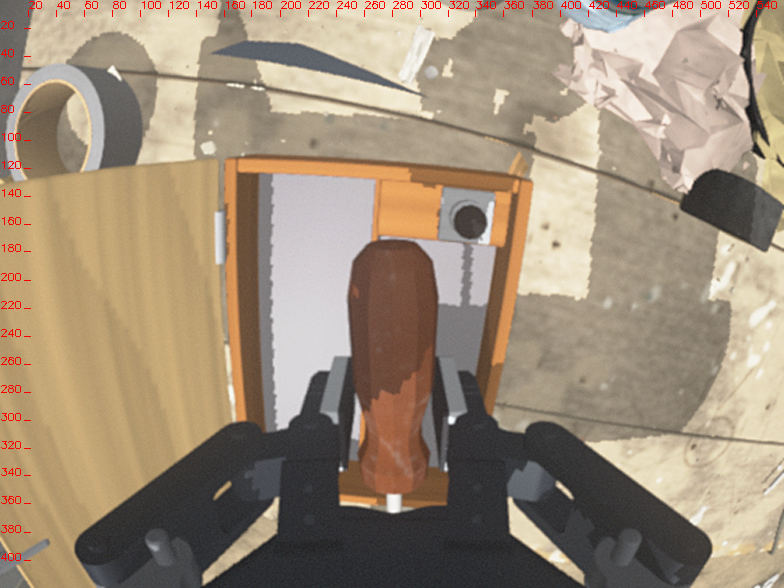

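The wrist view shows the long driver held straight and tape, can and stop clear. Joint 6 is at its 3.14 limit, though, so the tool has to be turned half round and the handle laid towards the robot. I'll back away from the cover and turn in free air.

Call:
arm_command --plan '[{"hand": 10,"xyz": [-0.1,0.15,-0.1],"turn": [0,0,0]},{"hand": 10,"xyz": [-0.2,0.3,-0.1],"turn": [0,0,-0.1]},{"hand": 10,"xyz": [-0.3,0.45,-0.1],"turn": [0,0,-0.25]},{"hand": 10,"xyz": [-0.4,0.6,-0.1],"turn": [0,0,-0.4]},{"hand": 10,"xyz": [-0.5,0.72,-0.1],"turn": [0,0,-0.55]},{"hand": 10,"xyz": [-0.58,0.82,-0.1],"turn": [0,0,-0.7]},{"hand": 10,"xyz": [-0.58,0.82,-0.1],"turn": [0,0,-0.85]},{"hand": 10,"xyz": [-0.58,0.82,-0.1],"turn": [0,0,-1]}]'

```text
time: 8.2
ee_pos: [0.5224, -0.0361, 0.1648]
ee_rot: [0.873, 0.488, 0.004, -0.018]
wrist_force: [0.7, 0.8, -0.6]
finger_gap: 0.0277
grasp_force: 59.4
```

Call:
arm_command --plan '[{"hand": 10,"xyz": [0,0,0],"turn": [0,0,-0.15]},{"hand": 10,"xyz": [0,0,0],"turn": [0,0,-0.3]},{"hand": 10,"xyz": [0,0,0],"turn": [0,0,-0.45]},{"hand": 10,"xyz": [0,0,0],"turn": [0,0,-0.6]},{"hand": 10,"xyz": [0,0,0],"turn": [0,0,-0.75]},{"hand": 10,"xyz": [0,0,0],"turn": [0,0,-0.9]},{"hand": 10,"xyz": [0,0,0],"turn": [0,0,-1]},{"hand": 10,"xyz": [0,0,0],"turn": [0,0,-1]}]'

```text
time: 9.0
ee_pos: [0.5228, -0.0351, 0.1646]
ee_rot: [0.621, 0.784, 0.011, -0.015]
wrist_force: [-0.5, -0.8, -0.6]
finger_gap: 0.0279
grasp_force: 59.4
```

Call:
arm_command --plan '[{"hand": 10,"xyz": [0,0,0],"turn": [0,0,-0.15]},{"hand": 10,"xyz": [0,0,0],"turn": [0,0,-0.3]},{"hand": 10,"xyz": [0,0,0],"turn": [0,0,-0.45]},{"hand": 10,"xyz": [0,0,0],"turn": [0,0,-0.6]},{"hand": 10,"xyz": [0,0,0],"turn": [0,0,-0.75]},{"hand": 10,"xyz": [0,0,0],"turn": [0,0,-0.9]},{"hand": 10,"xyz": [0,0,0],"turn": [0,0,-1]},{"hand": 10,"xyz": [0,0,0],"turn": [0,0,-1]}]'

```text
time: 9.8
ee_pos: [0.523, -0.0349, 0.1646]
ee_rot: [0.274, 0.962, 0.016, -0.01]
wrist_force: [-0.6, -0.1, -1.5]
finger_gap: 0.028
grasp_force: 59.4
```

Run:
```python
from plan import *
stat()
q=case(-51,40,0); s=show([pose(q[0],q[1],.16,188.55)],n=1);print(q)
```

```text
t 9.8 [ 0.523  -0.0349  0.1646] R [[-0.85, 0.527, -0.01], [0.527, 0.849, 0.036], [0.027, 0.025, -0.999]] F [-0.6 -0.1 -1.5] gap 0.028 g 59.4 q [-0.09  0.14 -0.17  1.27  0.03  0.47]
[0.752, 0.861, 0.065] [0.043, -0.022, -0.897]
[0.48571751 0.19096897 0.        ]
```

Call:
arm_command --plan '[{"hand": 10,"xyz": [0.1,0.11,0.01],"turn": [0.01,-0.005,-0.15]},{"hand": 10,"xyz": [0.2,0.23,0.02],"turn": [0.02,-0.01,-0.3]},{"hand": 10,"xyz": [0.3,0.35,0.03],"turn": [0.03,-0.015,-0.45]},{"hand": 10,"xyz": [0.42,0.48,0.04],"turn": [0.043,-0.022,-0.6]},{"hand": 10,"xyz": [0.54,0.61,0.05],"turn": [0.043,-0.022,-0.75]},{"hand": 10,"xyz": [0.65,0.74,0.065],"turn": [0.043,-0.022,-0.897]},{"hand": 10,"xyz": [0.752,0.861,0.065],"turn": [0.043,-0.022,-0.897]},{"hand": 10,"xyz": [0.752,0.861,0.065],"turn": [0.043,-0.022,-0.897]}]'

```text
time: 10.6
ee_pos: [0.485, 0.194, 0.1601]
ee_rot: [-0.076, 0.997, 0.001, 0.0]
wrist_force: [1.4, -1.6, -2.2]
finger_gap: 0.0278
grasp_force: 59.6
```

Run:
```python
from plan import *
import cv2
stat(); st=cur()
im=viewer.read_camera('wrist')
for n,c in dict(hingeNear=(-112,78,50),wallNear=(-112,2,50),outNearR=(-120,-86,50),outNearL=(-120,86,50),divNear=(-112,0,16)).items(): print(n,wproj(case(*c),st).round(1))
print('held handle end',wproj(st[0]+st[1].apply([.053,0,-.0085]),st).round(1))
grid(im,0,0,560,420,1.4,'pics/w3.png')
q=case(-51,40,0); show([pose(q[0],q[1],.0155,188.55)],st)
```

```text
t 10.6 [0.485  0.194  0.1601] R [[-0.988, -0.152, 0.0], [-0.152, 0.988, 0.001], [-0.0, 0.001, -1.0]] F [ 1.4 -1.6 -2.2] gap 0.0278 g 59.6 q [ 0.38  0.13 -0.19  1.25  0.    0.23]
hingeNear [[326.6 128. ]]
wallNear [[229.1 128. ]]
outNearR [[126.6 123.5]]
outNearL [[336.9 118.2]]
divNear [[232.8 124.5]]
held handle end [[282.5 170.6]]
[-0.001, -0.016, 0.723] [0.001, 0.0, 0.004]
```

View pics/w3.png

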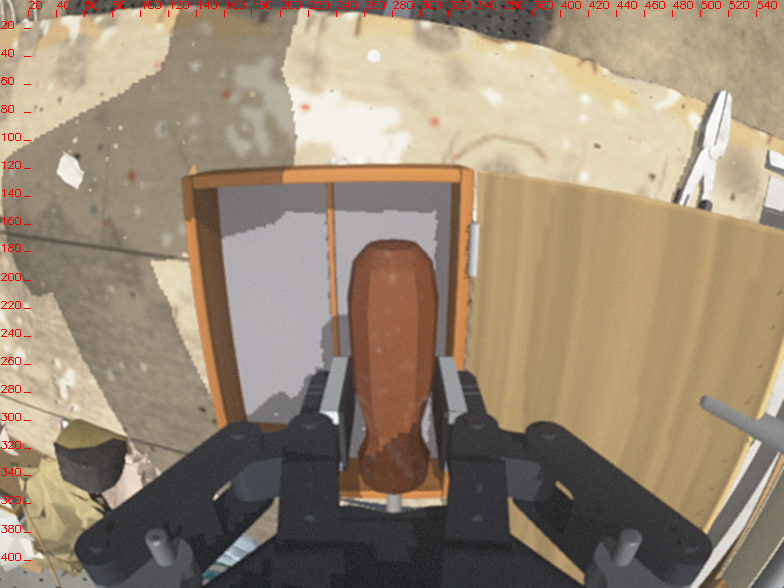

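The wrist view shows the case's near corners at (131,126) and (337,119) in camera pixels, within about 2–3 mm of the model. The held handle is centred over the hinge-side row with its end inside the near wall, so I'll lower it.

Call:
arm_command --plan '[{"hand": 10,"xyz": [-0.006,-0.012,0.12],"turn": [0,0,0]},{"hand": 10,"xyz": [-0.006,-0.012,0.24],"turn": [0,0,0]},{"hand": 10,"xyz": [-0.006,-0.012,0.36],"turn": [0,0,0]},{"hand": 10,"xyz": [-0.006,-0.012,0.48],"turn": [0,0,0]},{"hand": 10,"xyz": [-0.006,-0.012,0.58],"turn": [0,0,0]},{"hand": 10,"xyz": [-0.006,-0.012,0.66],"turn": [0,0,0]},{"hand": 10,"xyz": [-0.006,-0.012,0.7],"turn": [0,0,0]},{"hand": 10,"xyz": [-0.006,-0.012,0.72],"turn": [0,0,0]}]'

```text
time: 11.45
ee_pos: [0.487, 0.1881, 0.0155]
ee_rot: [-0.075, 0.997, -0.0, -0.0]
wrist_force: [-0.8, 0.3, 0.1]
finger_gap: 0.028
grasp_force: 59.6
```

Call:
arm_command --plan '[{"hand": 10,"xyz": [0,0,0],"turn": [0,0,0]},{"hand": 30,"xyz": [0,0,0],"turn": [0,0,0]},{"hand": 33,"xyz": [0,0,0],"turn": [0,0,0]},{"hand": 36,"xyz": [0,0,0],"turn": [0,0,0]},{"hand": 38,"xyz": [0,0,0],"turn": [0,0,0]},{"hand": 38,"xyz": [0,0,0],"turn": [0,0,0]},{"hand": 38,"xyz": [0,0,-0.1],"turn": [0,0,0]},{"hand": 38,"xyz": [0,0,-0.3],"turn": [0,0,0]}]'

```text
time: 12.25
ee_pos: [0.4849, 0.1882, 0.0738]
ee_rot: [-0.076, 0.997, -0.001, -0.003]
wrist_force: [0.7, 0.6, 0.2]
finger_gap: 0.0379
grasp_force: 0.0
```

Call:
arm_command --plan '[{"hand": 50,"xyz": [0,0,-0.2],"turn": [0,0,0]},{"hand": 85,"xyz": [0,0,-0.4],"turn": [0,0,0]},{"hand": 85,"xyz": [0,0,-0.6],"turn": [0,0,0]},{"hand": 85,"xyz": [0,0,-0.6],"turn": [0,0,0]},{"hand": 85,"xyz": [0,-0.2,-0.6],"turn": [0,0,0]},{"hand": 85,"xyz": [0,-0.4,-0.6],"turn": [0,0,0]},{"hand": 85,"xyz": [0,-0.65,-0.6],"turn": [0,0,0]},{"hand": 85,"xyz": [0,-0.9,-0.6],"turn": [0,0,0]}]'

```text
time: 13.05
ee_pos: [0.5142, 0.0098, 0.1956]
ee_rot: [-0.076, 0.997, 0.0, -0.0]
wrist_force: [1.2, 0.5, 0.6]
finger_gap: 0.0849
grasp_force: 0.0
```

Run:
```python
from plan import *
stat()
im=viewer.read_camera('top'); grid(im,105,165,150,145,4,'pics/c4.png')
a=np.radians(-16.67);u=np.array([np.cos(a),np.sin(a)]);c=np.array([.5317,-.3413])
g=c+u*.04; print(g)
show([pose(g[0],g[1],.14,163.3)],n=3)
```

```text
t 13.05 [0.5142 0.0098 0.1956] R [[-0.988, -0.152, -0.0], [-0.152, 0.988, 0.0], [0.0, 0.0, -1.0]] F [1.2 0.5 0.6] gap 0.0849 g 0.0 q [ 0.02  0.11 -0.14  1.33  0.   -0.13]
[ 0.57001891 -0.35277436]
[-0.004, -0.6, 0.095] [-0.002, 0.0, 0.186]
[-0.092, -0.592, 0.094] [-0.002, 0.0, 0.186]
[-0.176, -0.574, 0.093] [-0.002, 0.001, 0.186]
```

View pics/c4.png

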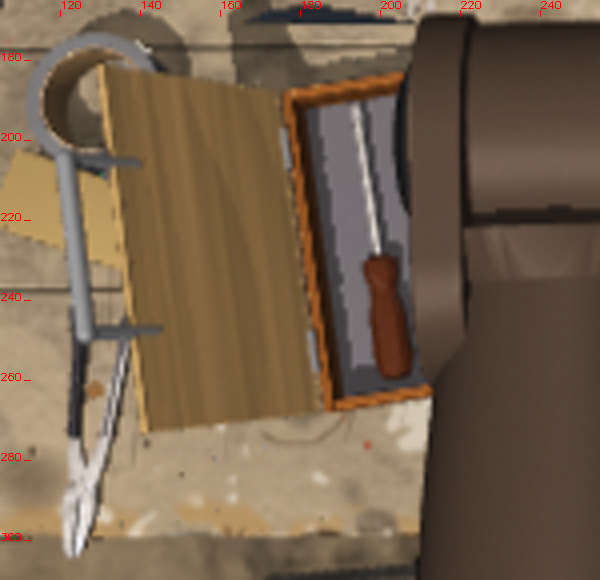

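The top view shows the long screwdriver fully inside the hinge-side row, with its handle at (202,245) and tip at (193,191). Next is the short one.

Call:
arm_command --plan '[{"hand": 60,"xyz": [0,-0.1,0.02],"turn": [0,0,0.05]},{"hand": 60,"xyz": [0,-0.2,0.03],"turn": [0,0,0.1]},{"hand": 60,"xyz": [0,-0.3,0.05],"turn": [0,0,0.15]},{"hand": 60,"xyz": [0,-0.4,0.07],"turn": [0,0,0.186]},{"hand": 60,"xyz": [0,-0.5,0.08],"turn": [0,0,0.186]},{"hand": 60,"xyz": [-0.004,-0.6,0.095],"turn": [0,0,0.186]},{"hand": 60,"xyz": [-0.034,-0.78,0.12],"turn": [0,0,0.186]},{"hand": 60,"xyz": [-0.06,-0.95,0.16],"turn": [0,0,0.186]}]'

```text
time: 13.9
ee_pos: [0.5553, -0.1759, 0.1638]
ee_rot: [-0.003, 1.0, -0.0, 0.0]
wrist_force: [0.7, 0.4, -0.6]
finger_gap: 0.0597
grasp_force: 0.0
```

Run:
```python
from plan import *
stat()
show([pose(.57,-.3528,.14,163.3)],n=1)
show([pose(.57,-.3528,.14,163.3)],n=2)
```

```text
t 13.9 [ 0.5553 -0.1759  0.1638] R [[-1.0, -0.006, 0.001], [-0.006, 1.0, -0.0], [-0.001, -0.0, -1.0]] F [ 0.7  0.4 -0.6] gap 0.0597 g 0.0 q [-0.31  0.24 -0.05  1.28  0.   -0.31]
[-0.068, -0.885, 0.119] [-0.0, 0.001, 0.379]
[-0.034, -0.443, 0.06] [-0.0, 0.0, 0.19]
[-0.099, -0.432, 0.059] [-0.0, 0.001, 0.189]
```

Call:
arm_command --plan '[{"hand": 60,"xyz": [-0.01,-0.15,0.02],"turn": [0,0,0.1]},{"hand": 60,"xyz": [-0.02,-0.3,0.04],"turn": [0,0,0.2]},{"hand": 60,"xyz": [-0.035,-0.45,0.06],"turn": [0,0,0.3]},{"hand": 60,"xyz": [-0.05,-0.6,0.08],"turn": [0,0,0.379]},{"hand": 60,"xyz": [-0.06,-0.75,0.1],"turn": [0,0,0.379]},{"hand": 60,"xyz": [-0.068,-0.885,0.119],"turn": [0,0,0.379]},{"hand": 60,"xyz": [-0.068,-0.885,0.119],"turn": [0,0,0.379]},{"hand": 60,"xyz": [-0.068,-0.885,0.119],"turn": [0,0,0.379]}]'

```text
time: 14.7
ee_pos: [0.5691, -0.3519, 0.1391]
ee_rot: [0.146, 0.989, 0.0, -0.001]
wrist_force: [-0.3, -0.1, 1.0]
finger_gap: 0.06
grasp_force: 0.0
```

Run:
```python
from plan import *
import cv2
stat();st=cur()
a=np.radians(-16.67);u=np.array([np.cos(a),np.sin(a)]);c=np.array([.5317,-.3413])
P=wproj([[*(c+u*x),.0125] for x in(.09,.04,-.004)],st);print(P.round(1))
im=viewer.read_camera('wrist')
x,y=P[1].astype(int); g=im.max(2)
m=(g[:,x-60:x+60]<75).astype('uint8'); n,l,s,ce=cv2.connectedComponentsWithStats(m)
k=l[y,60]; print(k,s[k]+[x-60,0,0,0,0] if k else s, ce[k]+[x-60,0]); w=l==k
for yy in range(s[k][1],s[k][1]+s[k][3],12): xs=np.where(w[yy])[0]+x-60; print(yy,xs.min(),xs.max())
show([pose(.57,-.3528,.003,163.3)],st)
```

```text
t 14.7 [ 0.5691 -0.3519  0.1391] R [[-0.957, 0.289, -0.001], [0.289, 0.957, 0.001], [0.002, 0.001, -1.0]] F [-0.3 -0.1  1. ] gap 0.06 g 0.0 q [-0.55  0.41  0.14  1.29  0.   -0.26]
[[281.1 248.7]
 [280.9 196.9]
 [280.8 146.7]]
0 [[    0     0   120   369 43545]
 [   52   147     1     1     1]
 [   63   147     1     1     1]
 [   49   149     1     1     1]
 [   70   152     2    11    12]
 [   46   158     1     1     1]
 [   46   162     1     1     1]
 [   69   164     1     1     1]
 [   68   168     1     1     1]
 [   67   171     1     3     3]
 [   67   175     1     1     1]
 [   67   179     1     1     1]
 [   67   181     1     3     3]
 [   68   187     1     4     4]
 [   69   192     2     7     7]
 [   45   197     1     1     1]
 [   69   201     2     1     2]
 [   69   203     2     4     5]
 [   45   206     1     1     1]
 [   68   208     3    26    34]
 [   45   210     1     1     1]
 [   45   219     1     2     2]
 [   45   222     1     1     1]
 [   45   225     1     1     1]
 [   45   229     1     2     2]
 [   67   235     3     6     8]
 [   67   242     1     1     1]
 [   62   246     3     2     4]
 [    0   285     1     7     7]
 [   26   293     3     2     4]
 [    0   361   120    59  6743]] [279.5070387  181.33503272]
0 220 339
12 220 339
24 220 339
36 220 339
48 220 339
60 220 339
72 220 339
84 220 339
96 220 339
108 220 339
120 220 339
132 220 339
144 220 339
156 220 339
168 220 339
180 220 339
192 220 339
204 220 339
216 220 339
228 220 339
240 220 339
252 220 339
264 220 339
276 220 339
288 221 339
300 220 339
312 220 339
324 220 339
336 220 339
348 220 339
360 220 339
[-0.007, -0.004, 0.681] [0.001, -0.002, -0.002]
```

Dark-handle edges span x 265–289 and y 147–248, against a predicted axis of x = 281 and ends at 147 and 249. That is within 3 mm, so I'll descend and grip.

Call:
arm_command --plan '[{"hand": 60,"xyz": [-0.007,-0.004,0.15],"turn": [0,0,0]},{"hand": 60,"xyz": [-0.007,-0.004,0.3],"turn": [0,0,0]},{"hand": 60,"xyz": [-0.007,-0.004,0.45],"turn": [0,0,0]},{"hand": 55,"xyz": [-0.007,-0.004,0.56],"turn": [0,0,0]},{"hand": 50,"xyz": [-0.007,-0.004,0.64],"turn": [0,0,0]},{"hand": 45,"xyz": [-0.007,-0.004,0.675],"turn": [0,0,0]},{"hand": 40,"xyz": [-0.007,-0.004,0.675],"turn": [0,0,0]},{"hand": 10,"xyz": [-0.007,-0.004,0.675],"turn": [0,0,0]}]'

```text
time: 15.55
ee_pos: [0.5712, -0.3528, 0.0063]
ee_rot: [0.145, 0.989, -0.0, 0.001]
wrist_force: [-0.6, -0.4, -0.0]
finger_gap: 0.0268
grasp_force: 0.1
```

Call:
arm_command --plan '[{"hand": 8,"xyz": [0,0,0],"turn": [0,0,0]},{"hand": 8,"xyz": [0,0,0],"turn": [0,0,0]},{"hand": 8,"xyz": [0,0,0],"turn": [0,0,0]},{"hand": 8,"xyz": [0,0,0],"turn": [0,0,0]},{"hand": 8,"xyz": [0,0,0],"turn": [0,0,0]},{"hand": 8,"xyz": [0,0,0],"turn": [0,0,0]},{"hand": 8,"xyz": [0,0,0],"turn": [0,0,0]},{"hand": 8,"xyz": [0,0,0],"turn": [0,0,0]}]'

```text
time: 16.35
ee_pos: [0.5714, -0.3533, 0.0067]
ee_rot: [0.145, 0.989, -0.0, 0.001]
wrist_force: [0.8, 0.9, 6.0]
finger_gap: 0.0235
grasp_force: 61.2
```

Run:
```python
from plan import *
stat(); p,r=cur()
s=show([(np.r_[p[:2],.16],pose(0,0,0,163.3)[1])])
q=case(-17-40+1,-40,0); s=show([pose(q[0],q[1],.16,188.55)],s,n=3);print(q)
```

```text
t 16.35 [ 0.5714 -0.3533  0.0067] R [[-0.958, 0.288, 0.002], [0.288, 0.958, -0.001], [-0.002, -0.0, -1.0]] F [0.8 0.9 6. ] gap 0.0235 g 61.2 q [-0.55  0.48 -0.07  1.02  0.   -0.26]
[-0.002, -0.0, -0.767] [-0.0, 0.003, -0.001]
[0.348, 0.704, 0.0] [-0.0, -0.0, -0.187]
[0.241, 0.747, 0.0] [-0.0, -0.0, -0.187]
[0.13, 0.774, 0.0] [-0.0, -0.0, -0.187]
[0.49267281 0.11111521 0.        ]
```

Call:
arm_command --plan '[{"hand": 8,"xyz": [0,0,-0.12],"turn": [0,0,0]},{"hand": 8,"xyz": [0,0,-0.28],"turn": [0,0,0]},{"hand": 8,"xyz": [0,0,-0.44],"turn": [0,0,0]},{"hand": 8,"xyz": [0,0,-0.6],"turn": [0,0,0]},{"hand": 8,"xyz": [0,0,-0.72],"turn": [0,0,0]},{"hand": 8,"xyz": [0,0,-0.767],"turn": [0,0,0]},{"hand": 8,"xyz": [0,0,-0.767],"turn": [0,0,0]},{"hand": 8,"xyz": [0,0,-0.767],"turn": [0,0,0]}]'

```text
time: 17.15
ee_pos: [0.5702, -0.3528, 0.157]
ee_rot: [0.146, 0.989, 0.0, -0.001]
wrist_force: [-0.4, -0.2, -1.1]
finger_gap: 0.0233
grasp_force: 60.3
```

Call:
arm_command --plan '[{"hand": 8,"xyz": [0.05,0.1,0],"turn": [0,0,-0.02]},{"hand": 8,"xyz": [0.1,0.22,0],"turn": [0,0,-0.05]},{"hand": 8,"xyz": [0.17,0.35,0],"turn": [0,0,-0.08]},{"hand": 8,"xyz": [0.24,0.48,0],"turn": [0,0,-0.11]},{"hand": 8,"xyz": [0.3,0.6,0],"turn": [0,0,-0.14]},{"hand": 8,"xyz": [0.348,0.704,0],"turn": [0,0,-0.187]},{"hand": 8,"xyz": [0.348,0.704,0],"turn": [0,0,-0.187]},{"hand": 8,"xyz": [0.348,0.704,0],"turn": [0,0,-0.187]}]'

```text
time: 17.95
ee_pos: [0.544, -0.1977, 0.1572]
ee_rot: [0.072, 0.997, 0.0, -0.001]
wrist_force: [0.4, 0.2, -1.3]
finger_gap: 0.0236
grasp_force: 60.3
```

Call:
arm_command --plan '[{"hand": 8,"xyz": [0.03,0.1,0],"turn": [0,0,-0.02]},{"hand": 8,"xyz": [0.07,0.22,0],"turn": [0,0,-0.05]},{"hand": 8,"xyz": [0.11,0.35,0],"turn": [0,0,-0.08]},{"hand": 8,"xyz": [0.16,0.49,0],"turn": [0,0,-0.11]},{"hand": 8,"xyz": [0.2,0.62,0],"turn": [0,0,-0.14]},{"hand": 8,"xyz": [0.241,0.747,0],"turn": [0,0,-0.187]},{"hand": 8,"xyz": [0.241,0.747,0],"turn": [0,0,-0.187]},{"hand": 8,"xyz": [0.241,0.747,0],"turn": [0,0,-0.187]}]'

```text
time: 18.75
ee_pos: [0.5186, -0.0438, 0.158]
ee_rot: [-0.001, 1.0, -0.0, -0.0]
wrist_force: [0.8, 0.1, -0.4]
finger_gap: 0.0236
grasp_force: 60.3
```

Call:
arm_command --plan '[{"hand": 8,"xyz": [0.015,0.1,0],"turn": [0,0,-0.02]},{"hand": 8,"xyz": [0.035,0.22,0],"turn": [0,0,-0.05]},{"hand": 8,"xyz": [0.06,0.36,0],"turn": [0,0,-0.08]},{"hand": 8,"xyz": [0.085,0.5,0],"turn": [0,0,-0.11]},{"hand": 8,"xyz": [0.11,0.64,0],"turn": [0,0,-0.14]},{"hand": 8,"xyz": [0.13,0.774,0],"turn": [0,0,-0.187]},{"hand": 8,"xyz": [0.13,0.774,0],"turn": [0,0,-0.187]},{"hand": 8,"xyz": [0.13,0.774,0],"turn": [0,0,-0.187]}]'

```text
time: 19.55
ee_pos: [0.4926, 0.1107, 0.1582]
ee_rot: [-0.074, 0.997, -0.0, -0.0]
wrist_force: [-1.5, 0.6, -1.1]
finger_gap: 0.0238
grasp_force: 60.3
```

Run:
```python
from plan import *
stat(); st=cur(); q=case(-56,-40,0)
show([pose(q[0],q[1],.0165,188.55)],st)
im=viewer.read_camera('wrist'); grid(im,0,0,560,420,1.4,'pics/w5.png')
for n,c in dict(outNearR=(-120,-86,50),outNearL=(-120,86,50),innerNear=(-112,-40,50)).items(): print(n,wproj(case(*c),st).round(1))
print('held handle end',wproj(st[0]+st[1].apply([.049,0,-.0085]),st).round(1))
```

```text
t 19.55 [0.4926 0.1107 0.1582] R [[-0.989, -0.147, -0.0], [-0.147, 0.989, -0.001], [0.001, -0.001, -1.0]] F [-1.5  0.6 -1.1] gap 0.0238 g 60.3 q [ 0.22  0.1  -0.23  1.24 -0.    0.07]
[-0.001, 0.003, 0.708] [-0.001, -0.001, -0.002]
outNearR [[222.9 124.7]]
outNearL [[434.2 129.4]]
innerNear [[282.2 133.9]]
held handle end [[282.5 179.7]]
```

View pics/w5.png

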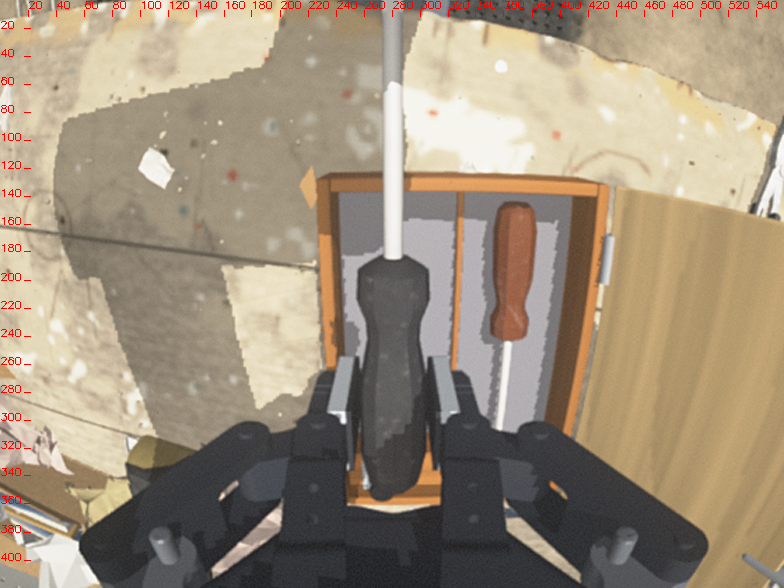

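The wrist view shows the blade pointing towards the robot, its neck at (280,183), because this grasp has the tool flipped relative to the driver. The grip therefore belongs at case x ≈ +25 rather than −56, so I'll shift 81 mm along the row before lowering. The long driver lies properly in its row.

Call:
arm_command --plan '[{"hand": 8,"xyz": [-0.1,0.005,0],"turn": [0,0,0]},{"hand": 8,"xyz": [-0.2,0.005,0],"turn": [0,0,0]},{"hand": 8,"xyz": [-0.3,0.005,0],"turn": [0,0,0]},{"hand": 8,"xyz": [-0.405,0.005,0],"turn": [0,0,0]},{"hand": 8,"xyz": [-0.405,0.005,0],"turn": [0,0,0]},{"hand": 8,"xyz": [-0.405,0.005,0.1],"turn": [0,0,0]},{"hand": 8,"xyz": [-0.405,0.005,0.22],"turn": [0,0,0]},{"hand": 8,"xyz": [-0.405,0.005,0.3],"turn": [0,0,0]}]'

```text
time: 20.4
ee_pos: [0.5713, 0.1228, 0.097]
ee_rot: [-0.073, 0.997, -0.0, -0.001]
wrist_force: [-1.4, 0.2, -1.2]
finger_gap: 0.0235
grasp_force: 60.3
```

Run:
```python
from plan import *
stat(); st=cur(); q=case(25,-39,0)
show([pose(q[0],q[1],.0165,188.55)],st)
```

```text
t 20.4 [0.5713 0.1228 0.097 ] R [[-0.989, -0.146, -0.002], [-0.146, 0.989, -0.001], [0.002, -0.0, -1.0]] F [-1.4  0.2 -1.2] gap 0.0235 g 60.3 q [ 0.21  0.27 -0.16  1.14 -0.    0.07]
[-0.008, 0.006, 0.403] [-0.0, -0.002, -0.004]
```

Call:
arm_command --plan '[{"hand": 8,"xyz": [-0.004,0.003,0.07],"turn": [0,0,0]},{"hand": 8,"xyz": [-0.004,0.003,0.15],"turn": [0,0,0]},{"hand": 8,"xyz": [-0.004,0.003,0.23],"turn": [0,0,0]},{"hand": 8,"xyz": [-0.004,0.003,0.3],"turn": [0,0,0]},{"hand": 8,"xyz": [-0.004,0.003,0.35],"turn": [0,0,0]},{"hand": 8,"xyz": [-0.004,0.003,0.38],"turn": [0,0,0]},{"hand": 8,"xyz": [-0.004,0.003,0.4],"turn": [0,0,0]},{"hand": 8,"xyz": [-0.004,0.003,0.4],"turn": [0,0,0]}]'

```text
time: 21.2
ee_pos: [0.5728, 0.1251, 0.0184]
ee_rot: [-0.074, 0.997, -0.0, -0.0]
wrist_force: [-0.3, -0.6, -1.6]
finger_gap: 0.0234
grasp_force: 60.3
```

Call:
arm_command --plan '[{"hand": 26,"xyz": [0,0,0],"turn": [0,0,0]},{"hand": 29,"xyz": [0,0,0],"turn": [0,0,0]},{"hand": 32,"xyz": [0,0,0],"turn": [0,0,0]},{"hand": 36,"xyz": [0,0,0],"turn": [0,0,0]},{"hand": 36,"xyz": [0,0,0],"turn": [0,0,0]},{"hand": 36,"xyz": [0,0,-0.1],"turn": [0,0,0]},{"hand": 36,"xyz": [0,0,-0.25],"turn": [0,0,0]},{"hand": 36,"xyz": [0,0,-0.45],"turn": [0,0,0]}]'

```text
time: 22.0
ee_pos: [0.5716, 0.1249, 0.1079]
ee_rot: [-0.074, 0.997, -0.0, -0.002]
wrist_force: [1.7, 0.3, 0.3]
finger_gap: 0.0357
grasp_force: 0.0
```

Call:
arm_command --plan '[{"hand": 36,"xyz": [0,0,-0.2],"turn": [0,0,0]},{"hand": 36,"xyz": [0,0,-0.4],"turn": [0,0,0]},{"hand": 36,"xyz": [0,0,-0.6],"turn": [0,0,0]},{"hand": 40,"xyz": [0,-0.1,-0.8],"turn": [0,0,0]},{"hand": 50,"xyz": [0.2,-0.2,-1],"turn": [0,0,0]},{"hand": 50,"xyz": [0.4,-0.3,-1],"turn": [0,0,0]},{"hand": 50,"xyz": [0.6,-0.4,-1],"turn": [0,0,0]},{"hand": 50,"xyz": [0.7,-0.5,-1],"turn": [0,0,0]}]'

```text
time: 22.8
ee_pos: [0.4466, 0.0046, 0.3099]
ee_rot: [-0.074, 0.997, -0.0, 0.001]
wrist_force: [0.5, -0.4, 0.3]
finger_gap: 0.0501
grasp_force: 0.0
```

Run:
```python
from plan import *
stat()
```

```text
t 22.8 [0.4466 0.0046 0.3099] R [[-0.989, -0.148, 0.002], [-0.148, 0.989, -0.0], [-0.002, -0.0, -1.0]] F [ 0.5 -0.4  0.3] gap 0.0501 g 0.0 q [ 0.01 -0.01 -0.01  1.57 -0.   -0.14]
```

Both drivers are placed. Next is the cover: I'll work out the bar arc in tool axes, with the tool pointing down, its y along case y and its z down.

```bash
cat >> plan.py <<'E'
CASE=np.array([.5428,.1602,.1493])   # nudged +1 mm, +1 mm after wrist views
def bar(a): return case(0,88-210*np.cos(a)+2*np.sin(a),53+210*np.sin(a)+2*np.cos(a))
E
python3 - <<'E'
from plan import *
b=bar(2.02);print(b)
s=show([pose(b[0],b[1],.30,188.55)],n=2)
show([pose(b[0],b[1],b[2]-.0195,188.55)],s)
# is the bar where expected in wrist/top images?
import cv2
P=[case(x,88-210*np.cos(2.02)+2*np.sin(2.02),53+210*np.sin(2.02)+2*np.cos(2.02)) for x in (-55,55)]
print(proj('top',P).round(1))
E
```

```text
[0.51587791 0.33918026 0.24129807]
[-0.295, 0.802, 0.025] [-0.0, 0.001, -0.0]
[-0.296, 0.801, 0.025] [-0.0, 0.001, -0.001]
[0.001, 0.0, 0.391] [-0.0, 0.0, 0.0]
[[127.2 247.8]
 [122.1 204.1]]
```

Call:
arm_command --plan '[{"hand": 50,"xyz": [-0.05,0.12,0.0],"turn": [0,0,0]},{"hand": 50,"xyz": [-0.1,0.25,0.0],"turn": [0,0,0]},{"hand": 50,"xyz": [-0.15,0.4,0.01],"turn": [0,0,0]},{"hand": 50,"xyz": [-0.2,0.55,0.02],"turn": [0,0,0]},{"hand": 50,"xyz": [-0.25,0.68,0.025],"turn": [0,0,0]},{"hand": 50,"xyz": [-0.295,0.802,0.025],"turn": [0,0,0]},{"hand": 50,"xyz": [-0.33,0.9,0.025],"turn": [0,0,0]},{"hand": 50,"xyz": [-0.37,1.0,0.025],"turn": [0,0,0]}]'

```text
time: 23.6
ee_pos: [0.4928, 0.2153, 0.3036]
ee_rot: [-0.074, 0.997, -0.0, -0.0]
wrist_force: [-0.3, 0.0, -0.0]
finger_gap: 0.0499
grasp_force: 0.0
```

Run:
```python
from plan import *
stat(); b=bar(2.02)
s=show([pose(b[0],b[1],.30,188.55)])
```

```text
t 23.6 [0.4928 0.2153 0.3036] R [[-0.989, -0.148, -0.0], [-0.148, 0.989, -0.0], [0.0, -0.0, -1.0]] F [-0.3  0.  -0. ] gap 0.0499 g 0.0 q [ 0.41  0.16  0.16  1.57 -0.    0.26]
[-0.206, 0.595, 0.018] [-0.0, -0.0, -0.0]
```

Call:
arm_command --plan '[{"hand": 50,"xyz": [-0.07,0.2,0.005],"turn": [0,0,0]},{"hand": 50,"xyz": [-0.14,0.4,0.01],"turn": [0,0,0]},{"hand": 50,"xyz": [-0.206,0.595,0.018],"turn": [0,0,0]},{"hand": 50,"xyz": [-0.206,0.595,0.018],"turn": [0,0,0]},{"hand": 50,"xyz": [-0.206,0.595,0.018],"turn": [0,0,0]},{"hand": 50,"xyz": [-0.206,0.595,0.1],"turn": [0,0,0]},{"hand": 50,"xyz": [-0.206,0.595,0.18],"turn": [0,0,0]},{"hand": 50,"xyz": [-0.206,0.595,0.25],"turn": [0,0,0]}]'

```text
time: 24.4
ee_pos: [0.5158, 0.3366, 0.2537]
ee_rot: [-0.073, 0.997, 0.0, 0.0]
wrist_force: [0.1, 0.4, 0.2]
finger_gap: 0.0502
grasp_force: 0.0
```

Run:
```python
from plan import *
stat(); st=cur(); b=bar(2.02)
s=show([pose(b[0],b[1],b[2]-.0195,188.55)])
im=viewer.read_camera('wrist'); grid(im,0,0,560,420,1.4,'pics/w6.png')
```

```text
t 24.4 [0.5158 0.3366 0.2537] R [[-0.989, -0.147, 0.001], [-0.147, 0.989, 0.0], [-0.001, 0.0, -1.0]] F [0.1 0.4 0.2] gap 0.0502 g 0.0 q [ 0.58  0.31  0.23  1.5  -0.    0.43]
[-0.002, 0.013, 0.16] [0.0, 0.001, -0.003]
```

View pics/w6.png

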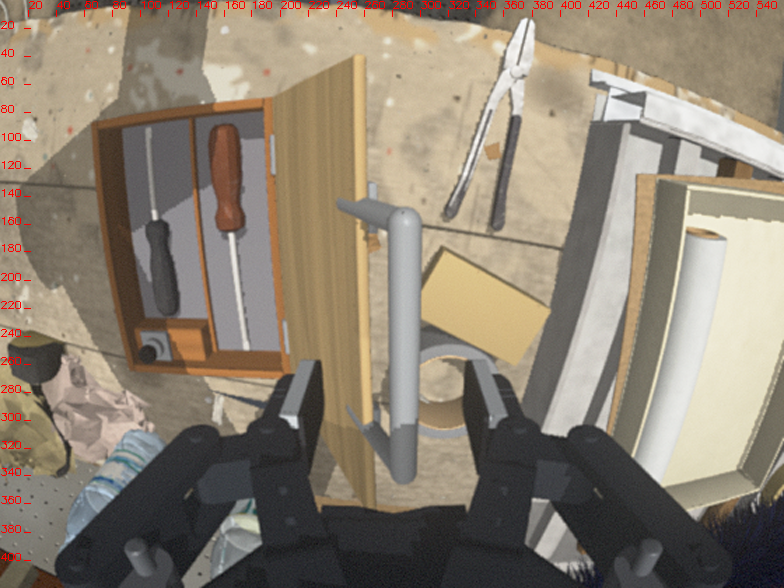

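The wrist view shows both drivers in their own rows, the short one ending at the filler. The bar runs through (403,210–480) between the open pads, about 3 mm right of centre. I'll descend, correct for that, and grip gently.

Call:
arm_command --plan '[{"hand": 50,"xyz": [-0.002,0.018,0.04],"turn": [0,0,0]},{"hand": 50,"xyz": [-0.002,0.018,0.08],"turn": [0,0,0]},{"hand": 50,"xyz": [-0.002,0.018,0.12],"turn": [0,0,0]},{"hand": 50,"xyz": [-0.002,0.018,0.15],"turn": [0,0,0]},{"hand": 50,"xyz": [-0.002,0.018,0.16],"turn": [0,0,0]},{"hand": 40,"xyz": [-0.002,0.018,0.16],"turn": [0,0,0]},{"hand": 25,"xyz": [-0.002,0.018,0.16],"turn": [0,0,0]},{"hand": 16,"xyz": [-0.002,0.018,0.16],"turn": [0,0,0]}]' --grip_force 25

```text
time: 25.25
ee_pos: [0.5159, 0.3418, 0.222]
ee_rot: [-0.074, 0.997, 0.0, 0.0]
wrist_force: [0.8, -0.2, -0.6]
finger_gap: 0.0162
grasp_force: 0.0
```

Call:
arm_command --plan '[{"hand": 5,"xyz": [0,0,0],"turn": [0,0,0]},{"hand": 5,"xyz": [0,0,0],"turn": [0,0,0]},{"hand": 5,"xyz": [0,0,0],"turn": [0,0,0]},{"hand": 5,"xyz": [0,0,0],"turn": [0,0,0]},{"hand": 5,"xyz": [0,0,0],"turn": [0,0,0]},{"hand": 5,"xyz": [0,0,0],"turn": [0,0,0]},{"hand": 5,"xyz": [0,0,0],"turn": [0,0,0]},{"hand": 5,"xyz": [0,0,0],"turn": [0,0,0]}]'

```text
time: 26.05
ee_pos: [0.5161, 0.3409, 0.2221]
ee_rot: [-0.074, 0.997, -0.001, 0.0]
wrist_force: [0.2, -4.9, 2.3]
finger_gap: 0.0111
grasp_force: 24.8
```

```bash
cat > arc.py <<'E'
from plan import *
import sys
def arc(a0,a1,n=8):
    a=np.linspace(a0,a1,n+1); f=lambda a:np.array([-210*np.cos(a)+2*np.sin(a),-(210*np.sin(a)+2*np.cos(a))])/200
    print(f'{a0:.2f}->{a1:.2f}',[(round(float(v[0]),3),round(float(v[1]),3)) for v in (f(x)-f(a0) for x in a[1:])])
stat()
s=[float(x) for x in sys.argv[1:]]
for i in range(len(s)-1): arc(s[i],s[i+1])
p=rz(-CASE[2])@(cur()[0]-[CASE[0],CASE[1],0])*1e3; print('TCP in case',p.round(1),'angle by z',np.arcsin(np.clip((p[2]+19.5-53)/210,-1,1)).round(3),'by y',np.arccos(np.clip((88-p[1])/210,-1,1)).round(3))
E
python3 arc.py 2.02 1.72 1.42 1.1 .8 .5 .3
```

```text
t 26.05 [0.5161 0.3409 0.2221] R [[-0.989, -0.147, 0.001], [-0.147, 0.989, -0.001], [-0.001, -0.001, -1.0]] F [ 0.2 -4.9  2.3] gap 0.0111 g 24.8 q [ 0.58  0.31  0.17  1.43 -0.    0.44]
2.02->1.72 [(-0.036, -0.017), (-0.072, -0.032), (-0.109, -0.046), (-0.146, -0.059), (-0.184, -0.07), (-0.222, -0.08), (-0.26, -0.088), (-0.299, -0.095)]
1.72->1.42 [(-0.039, -0.005), (-0.078, -0.01), (-0.117, -0.012), (-0.157, -0.013), (-0.196, -0.013), (-0.236, -0.011), (-0.275, -0.008), (-0.314, -0.003)]
1.42->1.10 [(-0.041, 0.007), (-0.083, 0.015), (-0.123, 0.025), (-0.164, 0.037), (-0.204, 0.05), (-0.243, 0.065), (-0.282, 0.081), (-0.32, 0.099)]
1.10->0.80 [(-0.035, 0.018), (-0.069, 0.038), (-0.103, 0.058), (-0.135, 0.08), (-0.167, 0.104), (-0.198, 0.128), (-0.228, 0.153), (-0.257, 0.18)]
0.80->0.50 [(-0.028, 0.028), (-0.055, 0.056), (-0.081, 0.086), (-0.105, 0.117), (-0.129, 0.148), (-0.151, 0.181), (-0.172, 0.214), (-0.192, 0.248)]
0.50->0.30 [(-0.013, 0.023), (-0.024, 0.046), (-0.036, 0.07), (-0.047, 0.094), (-0.057, 0.118), (-0.066, 0.143), (-0.075, 0.167), (-0.083, 0.192)]
TCP in case [  0.5 182.7 222.1] angle by z 1.115 by y 2.038
```

Call:
arm_command --plan '[{"hand": 5,"xyz": [0,-0.036,-0.017],"turn": [0,0,0]},{"hand": 5,"xyz": [0,-0.072,-0.032],"turn": [0,0,0]},{"hand": 5,"xyz": [0,-0.109,-0.046],"turn": [0,0,0]},{"hand": 5,"xyz": [0,-0.146,-0.059],"turn": [0,0,0]},{"hand": 5,"xyz": [0,-0.184,-0.07],"turn": [0,0,0]},{"hand": 5,"xyz": [0,-0.222,-0.08],"turn": [0,0,0]},{"hand": 5,"xyz": [0,-0.26,-0.088],"turn": [0,0,0]},{"hand": 5,"xyz": [0,-0.299,-0.095],"turn": [0,0,0]}]'

```text
time: 26.85
ee_pos: [0.5251, 0.2819, 0.2414]
ee_rot: [-0.074, 0.997, 0.0, 0.001]
wrist_force: [1.2, 3.3, 6.0]
finger_gap: 0.0111
grasp_force: 25.6
```

Call:
arm_command --plan '[{"hand": 5,"xyz": [0,-0.039,-0.005],"turn": [0,0,0]},{"hand": 5,"xyz": [0,-0.078,-0.01],"turn": [0,0,0]},{"hand": 5,"xyz": [0,-0.117,-0.012],"turn": [0,0,0]},{"hand": 5,"xyz": [0,-0.157,-0.013],"turn": [0,0,0]},{"hand": 5,"xyz": [0,-0.196,-0.013],"turn": [0,0,0]},{"hand": 5,"xyz": [0,-0.236,-0.011],"turn": [0,0,0]},{"hand": 5,"xyz": [0,-0.275,-0.008],"turn": [0,0,0]},{"hand": 5,"xyz": [0,-0.314,-0.003],"turn": [0,0,0]}]'

```text
time: 27.65
ee_pos: [0.5344, 0.2195, 0.2408]
ee_rot: [-0.074, 0.997, -0.0, 0.0]
wrist_force: [5.6, 2.1, 2.2]
finger_gap: 0.011
grasp_force: 25.8
```

```bash
python3 arc.py 1.42
```

```text
t 27.65 [0.5344 0.2195 0.2408] R [[-0.989, -0.148, 0.0], [-0.148, 0.989, -0.001], [-0.0, -0.001, -1.0]] F [5.6 2.1 2.2] gap 0.011 g 25.8 q [ 0.39  0.23  0.1   1.45 -0.    0.24]
TCP in case [  0.5  59.9 240.8] angle by z 1.41 by y 1.436
```

Call:
arm_command --plan '[{"hand": 5,"xyz": [0,-0.041,0.007],"turn": [0,0,0]},{"hand": 5,"xyz": [0,-0.083,0.015],"turn": [0,0,0]},{"hand": 5,"xyz": [0,-0.123,0.025],"turn": [0,0,0]},{"hand": 5,"xyz": [0,-0.164,0.037],"turn": [0,0,0]},{"hand": 5,"xyz": [0,-0.204,0.05],"turn": [0,0,0]},{"hand": 5,"xyz": [0,-0.243,0.065],"turn": [0,0,0]},{"hand": 5,"xyz": [0,-0.282,0.081],"turn": [0,0,0]},{"hand": 5,"xyz": [0,-0.32,0.099],"turn": [0,0,0]}]'

```text
time: 28.45
ee_pos: [0.5435, 0.1561, 0.2207]
ee_rot: [-0.074, 0.997, -0.0, -0.0]
wrist_force: [6.1, -0.2, 0.9]
finger_gap: 0.011
grasp_force: 25.7
```

Call:
arm_command --plan '[{"hand": 5,"xyz": [0,-0.035,0.018],"turn": [0,0,0]},{"hand": 5,"xyz": [0,-0.069,0.038],"turn": [0,0,0]},{"hand": 5,"xyz": [0,-0.103,0.058],"turn": [0,0,0]},{"hand": 5,"xyz": [0,-0.135,0.08],"turn": [0,0,0]},{"hand": 5,"xyz": [0,-0.167,0.104],"turn": [0,0,0]},{"hand": 5,"xyz": [0,-0.198,0.128],"turn": [0,0,0]},{"hand": 5,"xyz": [0,-0.228,0.153],"turn": [0,0,0]},{"hand": 5,"xyz": [0,-0.257,0.18],"turn": [0,0,0]}]'

```text
time: 29.25
ee_pos: [0.5508, 0.1056, 0.1848]
ee_rot: [-0.074, 0.997, -0.0, -0.0]
wrist_force: [4.8, -0.3, -0.0]
finger_gap: 0.0107
grasp_force: 25.8
```

```bash
python3 arc.py .8
```

```text
t 29.25 [0.5508 0.1056 0.1848] R [[-0.989, -0.148, -0.001], [-0.148, 0.989, -0.0], [0.001, -0.0, -1.0]] F [ 4.8 -0.3 -0. ] gap 0.0107 g 25.8 q [ 0.19  0.2  -0.06  1.32 -0.    0.04]
TCP in case [ -0.2 -55.2 184.8] angle by z 0.804 by y 0.82
```

Call:
arm_command --plan '[{"hand": 5,"xyz": [0,-0.028,0.028],"turn": [0,0,0]},{"hand": 5,"xyz": [0,-0.055,0.056],"turn": [0,0,0]},{"hand": 5,"xyz": [0,-0.081,0.086],"turn": [0,0,0]},{"hand": 5,"xyz": [0,-0.105,0.117],"turn": [0,0,0]},{"hand": 5,"xyz": [0,-0.129,0.148],"turn": [0,0,0]},{"hand": 5,"xyz": [0,-0.151,0.181],"turn": [0,0,0]},{"hand": 5,"xyz": [0,-0.172,0.214],"turn": [0,0,0]},{"hand": 5,"xyz": [0,-0.192,0.248],"turn": [0,0,0]}]'

```text
time: 30.05
ee_pos: [0.5565, 0.0679, 0.1351]
ee_rot: [-0.074, 0.997, -0.0, -0.0]
wrist_force: [2.5, -1.5, -1.0]
finger_gap: 0.0112
grasp_force: 26.0
```

Call:
arm_command --plan '[{"hand": 5,"xyz": [0,-0.013,0.023],"turn": [0,0,0]},{"hand": 5,"xyz": [0,-0.024,0.046],"turn": [0,0,0]},{"hand": 5,"xyz": [0,-0.036,0.07],"turn": [0,0,0]},{"hand": 5,"xyz": [0,-0.047,0.094],"turn": [0,0,0]},{"hand": 5,"xyz": [0,-0.057,0.118],"turn": [0,0,0]},{"hand": 5,"xyz": [0,-0.066,0.143],"turn": [0,0,0]},{"hand": 5,"xyz": [0,-0.075,0.167],"turn": [0,0,0]},{"hand": 5,"xyz": [0,-0.083,0.192],"turn": [0,0,0]}]'

```text
time: 30.85
ee_pos: [0.559, 0.0516, 0.0969]
ee_rot: [-0.074, 0.997, -0.0, -0.0]
wrist_force: [1.4, -2.2, -0.7]
finger_gap: 0.011
grasp_force: 26.4
```

```bash
cat > feel.py <<'E'
from plan import *
F=[]
for i in range(6):
    viewer.read_camera('wrist'); s=readout.read_state(); F.append(np.r_[s['wrist_force'],s['ee_pos'][2]*1e3])
F=np.array(F); print('F,z mean',F.mean(0).round(2),'sd',F.std(0).round(2),'t',s['time'])
E
python3 feel.py; python3 arc.py .3 .15 .0
```

```text
F,z mean [ 2.16 -2.72 -2.89 96.89] sd [0.56 0.34 0.65 0.44] t 31.15
t 31.15 [0.559  0.0518 0.0974] R [[-0.989, -0.148, -0.0], [-0.148, 0.989, -0.0], [0.0, -0.0, -1.0]] F [ 1.8 -3.1 -2.3] gap 0.0107 g 26.4 q [ 0.09  0.23 -0.21  1.13 -0.   -0.06]
0.30->0.15 [(-0.006, 0.019), (-0.011, 0.038), (-0.016, 0.057), (-0.021, 0.076), (-0.026, 0.095), (-0.03, 0.114), (-0.033, 0.134), (-0.037, 0.153)]
0.15->0.00 [(-0.003, 0.019), (-0.006, 0.039), (-0.008, 0.059), (-0.01, 0.078), (-0.011, 0.098), (-0.012, 0.117), (-0.013, 0.137), (-0.013, 0.157)]
TCP in case [-1.000e-01 -1.096e+02  9.740e+01] angle by z 0.309 by y 0.345
```

Call:
arm_command --plan '[{"hand": 5,"xyz": [0,-0.006,0.019],"turn": [0,0,0]},{"hand": 5,"xyz": [0,-0.011,0.038],"turn": [0,0,0]},{"hand": 5,"xyz": [0,-0.016,0.057],"turn": [0,0,0]},{"hand": 5,"xyz": [0,-0.021,0.076],"turn": [0,0,0]},{"hand": 5,"xyz": [0,-0.026,0.095],"turn": [0,0,0]},{"hand": 5,"xyz": [0,-0.03,0.114],"turn": [0,0,0]},{"hand": 5,"xyz": [0,-0.032,0.125],"turn": [0,0,0]},{"hand": 5,"xyz": [0,-0.032,0.125],"turn": [0,0,0]}]'

```text
time: 31.95
ee_pos: [0.56, 0.0453, 0.0718]
ee_rot: [-0.074, 0.997, -0.0, -0.0]
wrist_force: [0.5, -4.6, -2.4]
finger_gap: 0.0109
grasp_force: 26.7
```

```bash
python3 feel.py; python3 arc.py .16
```

```text
F,z mean [ 0.09 -4.69 -1.89 72.07] sd [0.52 0.58 0.26 0.05] t 32.25
t 32.25 [0.56   0.0453 0.0721] R [[-0.989, -0.148, -0.0], [-0.148, 0.989, -0.0], [0.0, -0.0, -1.0]] F [-0.7 -4.1 -1.7] gap 0.0109 g 26.7 q [ 0.08  0.24 -0.25  1.08 -0.   -0.07]
TCP in case [-1.000e-01 -1.161e+02  7.210e+01] angle by z 0.185 by y 0.237
```

Call:
arm_command --plan '[{"hand": 5,"xyz": [0,-0.002,0.002],"turn": [0,0,0]},{"hand": 5,"xyz": [0,-0.004,0.004],"turn": [0,0,0]},{"hand": 5,"xyz": [0,-0.006,0.006],"turn": [0,0,0]},{"hand": 5,"xyz": [0,-0.008,0.008],"turn": [0,0,0]},{"hand": 5,"xyz": [0,-0.01,0.01],"turn": [0,0,0]},{"hand": 5,"xyz": [0,-0.012,0.012],"turn": [0,0,0]},{"hand": 5,"xyz": [0,-0.012,0.014],"turn": [0,0,0]},{"hand": 5,"xyz": [0,-0.012,0.014],"turn": [0,0,0]}]'

```text
time: 33.05
ee_pos: [0.5601, 0.0447, 0.0692]
ee_rot: [-0.075, 0.997, 0.002, -0.0]
wrist_force: [-1.4, 5.0, -3.7]
finger_gap: 0.0113
grasp_force: 26.5
```

```bash
python3 feel.py
```

```text
F,z mean [-1.26  5.76 -3.89 69.2 ] sd [0.3  0.26 0.34 0.01] t 33.35
```

Call:
arm_command --plan '[{"hand": 5,"xyz": [0,0.001,0.002],"turn": [0,0,0]},{"hand": 5,"xyz": [0,0.002,0.004],"turn": [0,0,0]},{"hand": 5,"xyz": [0,0.003,0.006],"turn": [0,0,0]},{"hand": 5,"xyz": [0,0.004,0.008],"turn": [0,0,0]},{"hand": 5,"xyz": [0,0.004,0.01],"turn": [0,0,0]},{"hand": 5,"xyz": [0,0.004,0.012],"turn": [0,0,0]},{"hand": 5,"xyz": [0,0.004,0.013],"turn": [0,0,0]},{"hand": 5,"xyz": [0,0.004,0.013],"turn": [0,0,0]}]'

```text
time: 34.15
ee_pos: [0.5602, 0.0442, 0.0669]
ee_rot: [-0.074, 0.997, 0.0, -0.0]
wrist_force: [-1.4, 4.3, -4.8]
finger_gap: 0.0111
grasp_force: 26.6
```

```bash
python3 feel.py
```

```text
F,z mean [-1.59  5.21 -2.97 66.9 ] sd [0.51 0.56 0.45 0.01] t 34.45
```

Call:
arm_command --plan '[{"hand": 5,"xyz": [0,0.001,0.002],"turn": [0,0,0]},{"hand": 5,"xyz": [0,0.002,0.004],"turn": [0,0,0]},{"hand": 5,"xyz": [0,0.003,0.006],"turn": [0,0,0]},{"hand": 5,"xyz": [0,0.003,0.008],"turn": [0,0,0]},{"hand": 5,"xyz": [0,0.003,0.01],"turn": [0,0,0]},{"hand": 5,"xyz": [0,0.003,0.012],"turn": [0,0,0]},{"hand": 5,"xyz": [0,0.003,0.013],"turn": [0,0,0]},{"hand": 5,"xyz": [0,0.003,0.013],"turn": [0,0,0]}]'

```text
time: 35.25
ee_pos: [0.5603, 0.0439, 0.0644]
ee_rot: [-0.074, 0.997, -0.001, -0.0]
wrist_force: [-2.2, -3.6, -3.1]
finger_gap: 0.0109
grasp_force: 26.7
```

```bash
python3 feel.py
```

```text
F,z mean [-1.55 -5.18 -2.32 64.36] sd [0.3  0.93 0.27 0.01] t 35.55
```

Call:
arm_command --plan '[{"hand": 5,"xyz": [0,-0.001,0.002],"turn": [0,0,0]},{"hand": 5,"xyz": [0,-0.002,0.004],"turn": [0,0,0]},{"hand": 5,"xyz": [0,-0.003,0.006],"turn": [0,0,0]},{"hand": 5,"xyz": [0,-0.004,0.008],"turn": [0,0,0]},{"hand": 5,"xyz": [0,-0.004,0.01],"turn": [0,0,0]},{"hand": 5,"xyz": [0,-0.004,0.012],"turn": [0,0,0]},{"hand": 5,"xyz": [0,-0.004,0.013],"turn": [0,0,0]},{"hand": 5,"xyz": [0,-0.004,0.013],"turn": [0,0,0]}]'

```text
time: 36.35
ee_pos: [0.5603, 0.0435, 0.0618]
ee_rot: [-0.074, 0.997, -0.0, -0.0]
wrist_force: [-2.3, -5.2, -1.2]
finger_gap: 0.011
grasp_force: 26.8
```

```bash
python3 feel.py
```

```text
F,z mean [-2.09 -5.43 -1.69 61.76] sd [0.37 0.47 0.3  0.02] t 36.65
```

Call:
arm_command --plan '[{"hand": 5,"xyz": [0,-0.001,0.002],"turn": [0,0,0]},{"hand": 5,"xyz": [0,-0.002,0.004],"turn": [0,0,0]},{"hand": 5,"xyz": [0,-0.003,0.006],"turn": [0,0,0]},{"hand": 5,"xyz": [0,-0.004,0.008],"turn": [0,0,0]},{"hand": 5,"xyz": [0,-0.004,0.01],"turn": [0,0,0]},{"hand": 5,"xyz": [0,-0.004,0.012],"turn": [0,0,0]},{"hand": 5,"xyz": [0,-0.004,0.013],"turn": [0,0,0]},{"hand": 5,"xyz": [0,-0.004,0.013],"turn": [0,0,0]}]'

```text
time: 37.45
ee_pos: [0.5604, 0.0431, 0.0591]
ee_rot: [-0.074, 0.997, 0.0, -0.0]
wrist_force: [-1.9, -3.0, -1.9]
finger_gap: 0.0112
grasp_force: 26.6
```

```bash
python3 feel.py
```

```text
F,z mean [-2.22 -1.78 -2.17 59.12] sd [0.57 0.59 0.83 0.01] t 37.75
```

Call:
arm_command --plan '[{"hand": 5,"xyz": [0,0,0.002],"turn": [0,0,0]},{"hand": 5,"xyz": [0,0,0.004],"turn": [0,0,0]},{"hand": 5,"xyz": [0,-0.001,0.006],"turn": [0,0,0]},{"hand": 5,"xyz": [0,-0.001,0.008],"turn": [0,0,0]},{"hand": 5,"xyz": [0,-0.001,0.01],"turn": [0,0,0]},{"hand": 5,"xyz": [0,-0.001,0.012],"turn": [0,0,0]},{"hand": 5,"xyz": [0,-0.001,0.013],"turn": [0,0,0]},{"hand": 5,"xyz": [0,-0.001,0.013],"turn": [0,0,0]}]'

```text
time: 38.55
ee_pos: [0.5605, 0.0428, 0.0565]
ee_rot: [-0.074, 0.997, 0.0, -0.0]
wrist_force: [-2.1, -1.0, -3.3]
finger_gap: 0.0109
grasp_force: 26.6
```

```bash
python3 feel.py
```

```text
F,z mean [-2.66 -1.43 -2.59 56.56] sd [0.89 0.3  0.32 0.01] t 38.85
```

Still no contact: Fz is steady at about −2.5 N, the hanging weight.

Call:
arm_command --plan '[{"hand": 5,"xyz": [0,0,0.002],"turn": [0,0,0]},{"hand": 5,"xyz": [0,0,0.004],"turn": [0,0,0]},{"hand": 5,"xyz": [0,-0.001,0.006],"turn": [0,0,0]},{"hand": 5,"xyz": [0,-0.001,0.008],"turn": [0,0,0]},{"hand": 5,"xyz": [0,-0.001,0.01],"turn": [0,0,0]},{"hand": 5,"xyz": [0,-0.001,0.012],"turn": [0,0,0]},{"hand": 5,"xyz": [0,-0.001,0.013],"turn": [0,0,0]},{"hand": 5,"xyz": [0,-0.001,0.013],"turn": [0,0,0]}]'

```text
time: 39.65
ee_pos: [0.5605, 0.0425, 0.0539]
ee_rot: [-0.074, 0.997, -0.0, -0.0]
wrist_force: [-3.8, -2.8, -2.4]
finger_gap: 0.011
grasp_force: 26.7
```

```bash
python3 feel.py
```

```text
F,z mean [-2.85 -2.08 -2.46 53.96] sd [0.52 0.55 0.28 0.02] t 39.95
```

Call:
arm_command --plan '[{"hand": 5,"xyz": [0,0,0.002],"turn": [0,0,0]},{"hand": 5,"xyz": [0,0,0.004],"turn": [0,0,0]},{"hand": 5,"xyz": [0,-0.001,0.006],"turn": [0,0,0]},{"hand": 5,"xyz": [0,-0.001,0.008],"turn": [0,0,0]},{"hand": 5,"xyz": [0,-0.001,0.01],"turn": [0,0,0]},{"hand": 5,"xyz": [0,-0.001,0.012],"turn": [0,0,0]},{"hand": 5,"xyz": [0,-0.001,0.013],"turn": [0,0,0]},{"hand": 5,"xyz": [0,-0.001,0.013],"turn": [0,0,0]}]'

```text
time: 40.75
ee_pos: [0.5606, 0.0423, 0.0514]
ee_rot: [-0.074, 0.997, -0.0, -0.0]
wrist_force: [-2.4, -2.6, -3.2]
finger_gap: 0.0113
grasp_force: 26.7
```

```bash
python3 feel.py
```

```text
F,z mean [-2.6  -4.54 -2.27 51.37] sd [0.5  0.65 0.47 0.02] t 41.05
```

Call:
arm_command --plan '[{"hand": 5,"xyz": [0,-0.001,0.002],"turn": [0,0,0]},{"hand": 5,"xyz": [0,-0.002,0.004],"turn": [0,0,0]},{"hand": 5,"xyz": [0,-0.003,0.006],"turn": [0,0,0]},{"hand": 5,"xyz": [0,-0.003,0.008],"turn": [0,0,0]},{"hand": 5,"xyz": [0,-0.003,0.01],"turn": [0,0,0]},{"hand": 5,"xyz": [0,-0.003,0.012],"turn": [0,0,0]},{"hand": 5,"xyz": [0,-0.003,0.013],"turn": [0,0,0]},{"hand": 5,"xyz": [0,-0.003,0.013],"turn": [0,0,0]}]'

```text
time: 41.85
ee_pos: [0.5606, 0.042, 0.0489]
ee_rot: [-0.074, 0.997, 0.0, 0.0]
wrist_force: [-4.5, -0.6, 0.7]
finger_gap: 0.011
grasp_force: 27.0
```

```bash
python3 feel.py
```

```text
F,z mean [-4.57 -0.1   0.84 48.88] sd [0.42 0.58 0.31 0.03] t 42.15
```

Contact: Fz rose from −2.4 to +0.8 N over the last 2.5 mm, so the cover's weight is on the rubber with about 0.8 N of excess. I'll ease up 0.5 mm and check.

Call:
arm_command --plan '[{"hand": 5,"xyz": [0,0,-0.001],"turn": [0,0,0]},{"hand": 5,"xyz": [0,0,-0.002],"turn": [0,0,0]},{"hand": 5,"xyz": [0,0,-0.003],"turn": [0,0,0]},{"hand": 5,"xyz": [0,0,-0.003],"turn": [0,0,0]},{"hand": 5,"xyz": [0,0,-0.003],"turn": [0,0,0]},{"hand": 5,"xyz": [0,0,-0.003],"turn": [0,0,0]},{"hand": 5,"xyz": [0,0,-0.003],"turn": [0,0,0]},{"hand": 5,"xyz": [0,0,-0.003],"turn": [0,0,0]}]'

```text
time: 42.95
ee_pos: [0.5606, 0.042, 0.0494]
ee_rot: [-0.074, 0.997, 0.0, -0.0]
wrist_force: [-2.0, 2.7, -1.4]
finger_gap: 0.0111
grasp_force: 26.7
```

```bash
python3 feel.py
```

```text
F,z mean [-2.92  2.8  -1.5  49.4 ] sd [0.59 0.24 0.31 0.01] t 43.25
```

Call:
arm_command --plan '[{"hand": 5,"xyz": [0,0.001,0.001],"turn": [0,0,0]},{"hand": 5,"xyz": [0,0.001,0.0015],"turn": [0,0,0]},{"hand": 5,"xyz": [0,0.001,0.0015],"turn": [0,0,0]},{"hand": 5,"xyz": [0,0.001,0.0015],"turn": [0,0,0]},{"hand": 13,"xyz": [0,0.001,0.0015],"turn": [0,0,0]},{"hand": 16,"xyz": [0,0.001,0.0015],"turn": [0,0,0]},{"hand": 20,"xyz": [0,0.001,0.0015],"turn": [0,0,0]},{"hand": 25,"xyz": [0,0.001,0.0015],"turn": [0,0,0]}]'

```text
time: 44.05
ee_pos: [0.5611, 0.0418, 0.0493]
ee_rot: [-0.074, 0.997, -0.0, 0.0]
wrist_force: [0.1, 0.3, -0.5]
finger_gap: 0.0246
grasp_force: 0.0
```

Call:
arm_command --plan '[{"hand": 25,"xyz": [0,0,0],"turn": [0,0,0]},{"hand": 25,"xyz": [0,0,0],"turn": [0,0,0]},{"hand": 25,"xyz": [0,0,-0.02],"turn": [0,0,0]},{"hand": 25,"xyz": [0,0,-0.06],"turn": [0,0,0]},{"hand": 25,"xyz": [0,0,-0.12],"turn": [0,0,0]},{"hand": 25,"xyz": [0,0,-0.2],"turn": [0,0,0]},{"hand": 25,"xyz": [0,0,-0.35],"turn": [0,0,0]},{"hand": 25,"xyz": [0,0,-0.5],"turn": [0,0,0]}]'

```text
time: 44.85
ee_pos: [0.5604, 0.042, 0.1509]
ee_rot: [-0.074, 0.997, 0.0, 0.0]
wrist_force: [0.3, -0.0, 0.6]
finger_gap: 0.0255
grasp_force: 0.0
```

Call:
arm_command --plan '[{"hand": 25,"xyz": [0,0,-0.15],"turn": [0,0,0]},{"hand": 25,"xyz": [0,0,-0.3],"turn": [0,0,0]},{"hand": 25,"xyz": [0,-0.1,-0.5],"turn": [0,0,0]},{"hand": 25,"xyz": [0,-0.25,-0.6],"turn": [0,0,0]},{"hand": 25,"xyz": [0.1,-0.5,-0.6],"turn": [0,0,0]},{"hand": 25,"xyz": [0.2,-0.7,-0.6],"turn": [0,0,0]},{"hand": 25,"xyz": [0.3,-0.9,-0.6],"turn": [0,0,0]},{"hand": 25,"xyz": [0.3,-0.9,-0.6],"turn": [0,0,0]}]'

```text
time: 45.65
ee_pos: [0.5263, -0.1492, 0.2706]
ee_rot: [-0.071, 0.997, -0.001, 0.0]
wrist_force: [-0.9, 0.6, -0.4]
finger_gap: 0.0254
grasp_force: 0.0
```

Run:
```python
from plan import *
stat()
import cv2
a=viewer.read_camera('side');b=viewer.read_camera('top')
grid(b,105,165,150,145,4,'pics/end.png'); cv2.imwrite('pics/endside.png',a)
for an in (.05,.075,.1): 
    P=[case(x,88-210*np.cos(an)+2*np.sin(an),53+210*np.sin(an)+2*np.cos(an)) for x in (-55,55)]
    print(an,'top',proj('top',P).round(1).tolist(),'side',proj('side',P).round(1).tolist())
# bar rows: dark/grey columns in the side image around the predicted bar centre
u,v=proj('side',case(0,-122,70))[0]; print(u,v); u,v=int(u),int(v)
print(a[v-20:v+20,u].tolist())
```

```text
t 45.65 [ 0.5263 -0.1492  0.2706] R [[-0.99, -0.142, 0.001], [-0.142, 0.99, -0.002], [-0.001, -0.002, -1.0]] F [-0.9  0.6 -0.4] gap 0.0254 g 0.0 q [-0.28  0.17  0.1   1.5  -0.   -0.42]
0.05 top [[253.5, 233.8], [247.8, 196.6]] side [[257.2, 204.2], [286.5, 193.7]]
0.075 top [[253.3, 233.7], [247.6, 196.3]] side [[257.1, 202.6], [286.4, 192.1]]
0.1 top [[253.0, 233.5], [247.2, 196.0]] side [[256.9, 201.0], [286.3, 190.6]]
272.2451148470924 197.55238454267877
[[147, 185, 206], [107, 144, 176], [83, 120, 161], [85, 123, 165], [80, 116, 154], [146, 184, 205], [158, 196, 216], [154, 192, 212], [157, 186, 202], [162, 177, 185], [148, 171, 184], [146, 181, 200], [147, 184, 203], [148, 185, 205], [117, 150, 169], [67, 91, 110], [45, 55, 65], [49, 50, 53], [135, 138, 137], [152, 155, 155], [131, 133, 132], [108, 110, 110], [73, 84, 98], [50, 71, 98], [49, 72, 100], [48, 71, 98], [46, 67, 94], [45, 67, 93], [44, 66, 91], [46, 68, 94], [48, 72, 99], [51, 76, 104], [61, 81, 104], [85, 99, 109], [91, 103, 110], [90, 103, 109], [126, 143, 153], [106, 121, 130], [87, 100, 108], [91, 104, 112]]
```

The side-image pixels put the bar at row 196–198, an angle of about 0.08 rad. That matches where contact was felt, so the cover is resting on the stop and not shut down to the rim. The arm is clear.

```bash
python3 -c "
from station import finish_job
print(finish_job())"
```

```text
the job is handed in; nothing more can be done
None
```

I put both screwdrivers in their rows, lowered the cover gently until it rested on the bump stop at about 0.07–0.08 rad, let go, and handed the job in at about 46 s; no verdict came back.

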